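# Change the rolls of a bangle-rolling machine

## Robot

A 6-joint arm with a two-finger parallel gripper is mounted at the origin on the work surface. World frame = base frame: x ahead of the robot, y to its left, z up, the work surface at z = 0. Lengths are in m, angles in degrees, forces in N, time in s.
With the tool pointing down it reaches from about 0.25 to 0.85 m from the base axis. Payload 12.5 kg.
Tool frame: the origin (TCP) lies midway between the tips of the shut fingers; the grasp point (between the pads) lies 19 mm behind it (bot.grip_depth is the distance from the TCP to the grasp point, in m); z points along the fingers, y is the line along which they close (so a half turn about z gives the same grasp; the last joint's range is limited). The gripper opens to 93 mm and grips with 3 to 60 N. Pads are 15 mm wide; open, the fingers measure 128 mm over their backs; the gripper's body (75 mm by 188 mm) begins 65 mm behind the grasp point.
Start: joints at [-75.378, 20.094, 94.641, -0, 65.266, -4.847], TCP at [0.183, -0.519, 0.219] pointing down, gripper open.
Joint ranges: [-157.81, 157.81], [-45, 120.19], [0.68, 151.7], [-89.99, 269.99], [4.06, 180], [-164.3, 164.3]. Speed limits (degrees/s): [127.2, 127.2, 159.86, 180, 180, 180].

## Interface

Orientations are given as a 3x3 rotation matrix whose columns are the frame's x, y, z axes.
In Python, from plant import bot gives the robot as it stands. The module is installed in compiled form; this text tells all that it offers.
- The arm moves only by the shell command python3 -m inch 'ROWS' [FORCE]. ROWS is text: rows parted by semicolons, each of 5 numbers parted by spaces: the closure, from 0 (fully open) to 1 (shut), then the shift along the tool's x, y, z in cm, then the turn about the tool's z in degrees. A call has 1 to 10 rows; each row is the pose to reach, as a shift and turn from the pose commanded when the call began, along the tool's axes at that moment; what a row does not reach only later rows make up. A row lasts 1/12 s, in which the tool goes at most 41.7 mm and 7.16 degrees, less where a joint would pass 70% of its speed; a pose out of reach is approached as far as the arm can. A call with a gripper value outside its range is refused whole. The fingers move at their own pace and stop on an object; FORCE is the grip in N (left out, the last holds). Time passes only in rows, so rows that repeat a pose let the fingers close. It gives the time, the measured TCP pose, the force, the opening and the grip force at its end, in the units of the state.
- bot.sense(): the state, without advancing time (a new reading comes with each control period).
- bot.grab_frame(name): name is "side" or "top" or "wrist"; returns a dict with "pixels" (400x640x3 uint8, red, green, blue), "fx", "fy", "cx", "cy" (pixels), "pose" (4x4, takes a point from camera to world coordinates). Camera axes: x right, y up, looking along -z (the intrinsics and any distortion apply to the point x, -y, -z); pixel columns grow to the right and rows downward; lengths in m; the calibration is good to about 2 mm. A picture is of the moment at which its call begins. There is no depth.
- bot.sign_off(): hands the job in; it is judged then, once.
The state is a dict: "t": time; "qpos": joint angles; "qvel": joint speeds; "joint_torque": joint torques, N m; "position": TCP position; "eef_rot": TCP orientation; "force": force on the tool from outside, world axes, zero at the start; "torque": the same for the moment, N m; "width": opening from 0.0 (shut) to 1.0 (fully open); "gripper_force": force on a finger pad.
Only numpy, scipy, OpenCV 4.12 (cv2) and the standard library are available. Lean on these libraries where they do the work, as an engineer would, in place of code of your own. Each camera call takes 0.05 s, during which the arm holds its last target. There are 200 camera calls.

## Task

Change the bangle machine over from plain rolls to grooved ones: take off any plain roll still on its two drive shafts, fit one grooved roll fully home on each shaft, hub up and its flat on the shaft's flat, then lay the keeper bar across the two pillars, down in their notches and about centred. Put every plain roll, those lying on the bench too, into a tray pocket of its own, flat on the floor and hub up, and leave the brass pot and the hammer where they are.

Things in the scene. Friction and masses are not known exactly. Their poses are not given: they have to be found in the camera images.
- grooved1_center (a point): Bare aluminium roll, 52 mm tall: rim 64 mm wide, 26 mm tall, with a deep half-round groove; on it a smooth round hub 38 mm wide, 26 mm tall, to hold it by. D-bore right through: radius 13, one flat 9 mm from the axis; a black line on hub and rim points to the flat. 0.18-0.37 kg. Point: on the axis, 26 mm above the underside; z out of the hub end, x towards the flat.
- grooved2_center (a point): A second roll like grooved1. Both start in tray pockets, hub up.
- plain1_center (a point): Plain roll: like grooved1 in height, hub, D-bore, line, point and axes, but its rim is straight, without a groove, and 54 mm wide; 0.15-0.31 kg. If present it starts fully home on shaft A.
- plain2_center (a point): Plain roll like plain1. If present it starts fully home on shaft B.
- plain3_center (a point): Plain roll like plain1, always present; it starts in a tray pocket already.
- plain4_center (a point): Plain roll like plain1. If present it starts on the bench between machine and tray, hub up, and may be knocked aside by a few cm during the job.
- plain5_center (a point): Plain roll like plain1. If present it starts on the bench between machine and tray, hub up, and may be knocked aside by a few cm during the job.
- plain6_center (a point): Plain roll like plain1. If present it starts on the bench between machine and tray, hub up, and may be knocked aside by a few cm during the job.
- shaftA_seat (a point): Shaft A of the machine: upright steel D-shaft, locked, radius 12 mm, one flat 8 mm from the axis. Point: on the axis on top of its round shoulder (34 mm wide), where the underside of a fully home roll rests, 59 mm above the bench. The tip is 50 mm higher; its last 6 mm taper in by 3 mm. x points to the flat, z up. A roll goes on with its x along this x (0.1 rad of play).
- shaftB_seat (a point): Shaft B, like shaft A, 96 mm from it; its flat has a direction of its own.
- notch_mid (a point): Machine: midway between the two keeper-bar notches, level with their floors, 115 mm above the bench (4 mm above the hubs of seated rolls). Pillars (16 x 38 mm) stand 112 mm either way along y, the shafts 48 mm; notches are 30 mm wide, open along y, cheeks 10 mm high. z up, x away from the robot. Deck 55 mm high, 112 x 252 mm; fixed pressure roll 88 mm along x, 93 mm high.
- keeper_center (a point): Keeper bar: plain square-edged steel bar 244 mm long (y), 24 mm wide (x), 26 mm tall (z), 0.32-0.63 kg. Point: its centre. It starts on the bench beyond the plain rolls, its length roughly left to right. It lies in the notches with its length along y of notch_mid, either way round.
- tray: Plywood roll tray, fixed, 165 mm (x) by 240 mm (y), 16 mm tall, with low dividers that make 2 by 3 square pockets about 74 mm wide. Origin under its centre; z up.
- pocket0 (a point): Pocket 0: centre of its floor, 5 mm above the bench. Pockets 0, 1, 2 are the row at -x of the tray, 3, 4, 5 the row at +x, pitch 80 mm (x) and 78 mm (y). A roll stands in it with its point 26 mm above this one.
- pocket1 (a point): Pocket 1: centre of its floor, 5 mm above the bench. Pockets 0, 1, 2 are the row at -x of the tray, 3, 4, 5 the row at +x, pitch 80 mm (x) and 78 mm (y). A roll stands in it with its point 26 mm above this one.
- pocket2 (a point): Pocket 2: centre of its floor, 5 mm above the bench. Pockets 0, 1, 2 are the row at -x of the tray, 3, 4, 5 the row at +x, pitch 80 mm (x) and 78 mm (y). A roll stands in it with its point 26 mm above this one.
- pocket3 (a point): Pocket 3: centre of its floor, 5 mm above the bench. Pockets 0, 1, 2 are the row at -x of the tray, 3, 4, 5 the row at +x, pitch 80 mm (x) and 78 mm (y). A roll stands in it with its point 26 mm above this one.
- pocket4 (a point): Pocket 4: centre of its floor, 5 mm above the bench. Pockets 0, 1, 2 are the row at -x of the tray, 3, 4, 5 the row at +x, pitch 80 mm (x) and 78 mm (y). A roll stands in it with its point 26 mm above this one.
- pocket5 (a point): Pocket 5: centre of its floor, 5 mm above the bench. Pockets 0, 1, 2 are the row at -x of the tray, 3, 4, 5 the row at +x, pitch 80 mm (x) and 78 mm (y). A roll stands in it with its point 26 mm above this one.
- pot: Brass pot, 48 mm wide and 36 mm tall, standing on the bench among the plain rolls; a bystander. Origin under its centre.
- mallet: Hammer with a wooden handle, 240 mm, lying beyond the rolls; a bystander.
There are look-alikes about, which are no part of the job. What is shaped like the part that bears plain4_center but red or turquoise is not meant.

How it is judged:
By the outcome, as a careful person would: the job done as asked, in the order asked, and still so for the second after the job is handed in, with the robot touching nothing.
Of plain1, plain2, plain4, plain5, plain6 only 3 to 5 are there at a start; the rules pass over those that are not, and their reading is None.
At some moment in a run one of plain4, plain5, plain6 may be knocked a few centimetres aside while the robot is not near it.
It also fails if it takes over 210 s, if anything falls off the work surface, if the arm or the gripper's body presses on something with over 40 N, if the wrist force passes 120 N, or if a joint passes its speed limit or range.

## Working session

There is one attempt and no reset: what is moved stays moved. The work goes in short steps, Python scripts to look and compute and a shell command to move; the robot and the scene stay as the last step left them, time stands still between calls to the robot, and variables do not carry over. Pictures are saved under pics/ and viewed, at most 14 in all, crops included, and the job is handed in when it is done.

```bash
mkdir -p pics; ls; python3 - <<'E'
from plant import bot
import cv2
s=bot.sense();print(s['t'],s['position'],s['eef_rot'],s['width'],bot.grip_depth)
for n in("side","top"):
    f=bot.grab_frame(n);cv2.imwrite(f'pics/{n}0.png',f['pixels'][:,:,::-1]);print(n,f['fx'],f['fy'],f['cx'],f['cy'],f['pose'].round(4).tolist(),[k for k in f])
E
```

```text
pics
0.0 [ 0.1832748  -0.51822806  0.21812607] [[ 9.42820796e-01  3.33299973e-01 -2.72250490e-04]
 [ 3.33300069e-01 -9.42820193e-01  1.07082193e-03]
 [ 1.00221661e-04 -1.10033429e-03 -9.99999390e-01]] 0.9982864784790508 0.0188
side 449.5472443224124 449.5472443224124 325.9012055934071 200.4312725784677 [[-0.7505, 0.3292, -0.5731, -0.138], [-0.6605, -0.4049, 0.6323, 0.7914], [-0.0239, 0.8531, 0.5213, 0.7338], [0.0, 0.0, 0.0, 1.0]] ['pixels', 'fx', 'fy', 'cx', 'cy', 'pose']
top 433.5032713091067 433.5032713091067 323.1087751649708 201.7597649539798 [[0.0084, 0.9965, -0.0837, 0.4945], [-0.9998, 0.0098, 0.0165, 0.0253], [0.0173, 0.0836, 0.9964, 1.1105], [0.0, 0.0, 0.0, 1.0]] ['pixels', 'fx', 'fy', 'cx', 'cy', 'pose']
```

View pics/top0.png

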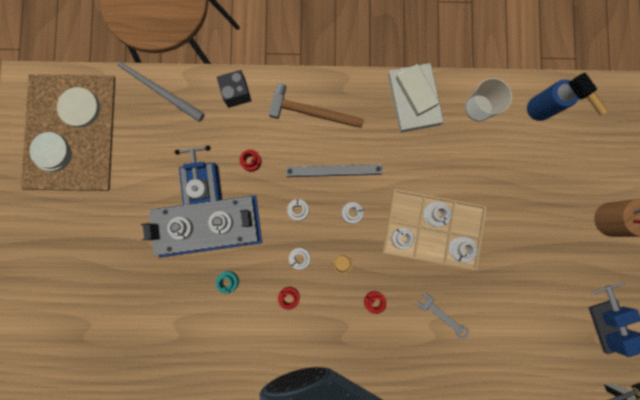

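View pics/side0.png

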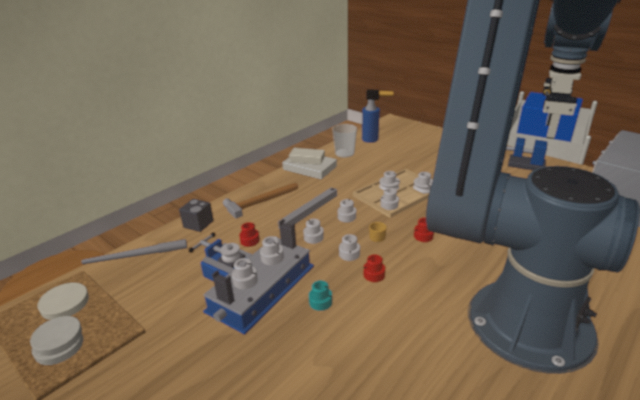

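Top view: the machine is at about (205,225), with plain rolls on both shafts at (179,228) and (220,223). Bench rolls are at (298,210), (353,213) and (299,259), and the pot is at (342,264). The tray is at (436,228) with rolls at (404,238), (437,213) and (463,250), and the keeper bar is at (335,171).

Look-alikes for the plain rolls are red at (250,160), (289,298) and (375,302), turquoise at (227,282), the pressure roll at (195,188) and the grooved rolls in the tray. The white or grey bench rolls are the ones meant. I'll check this in a close crop.

```bash
cat > h.py <<'E'
import numpy as np, cv2
from plant import bot
def grab(n,name=None):
    f=bot.grab_frame(n)
    if name: cv2.imwrite(f'pics/{name}.png',f['pixels'][:,:,::-1])
    return f
def ray(f,u,v,z):
    d=f['pose'][:3,:3]@np.array([(u-f['cx'])/f['fx'],-(v-f['cy'])/f['fy'],-1.]);o=f['pose'][:3,3]
    return o+d*(z-o[2])/d[2]
def proj(f,p):
    c=f['pose'][:3,:3].T@(np.array(p)-f['pose'][:3,3]);return f['cx']+f['fx']*c[0]/-c[2], f['cy']-f['fy']*c[1]/-c[2]
def state():
    s=bot.sense();R=s['eef_rot'];return s,np.degrees(np.arctan2(R[1,0],R[0,0]))
def go(x,y,z,yaw=None,p0=None,yaw0=None):
    """tool-frame shift (cm) and turn (deg) from the present (or given) pose to the TCP target; yaw = heading of tool x"""
    s,yw=state()
    p=s['position'] if p0 is None else np.array(p0); yw=yw if yaw0 is None else yaw0
    c,sn=np.cos(np.radians(yw)),np.sin(np.radians(yw)); d=(np.array([x,y,z])-p)*100
    t=0 if yaw is None else -((yaw-yw+180)%360-180)
    r=(round(c*d[0]+sn*d[1],2),round(sn*d[0]-c*d[1],2),round(-d[2],2),round(t,1));print('go',r);return r
E
python3 - <<'E'
from h import *
f=grab('top'); im=f['pixels']
cv2.imwrite('pics/top_crop.png',cv2.resize(im[145:315,140:500,::-1],None,fx=2.2,fy=2.2,interpolation=cv2.INTER_CUBIC))
for n,u,v,z in[('A',179,228,.111),('B',220,222.5,.111),('b1',298,209,.052),('b2',353,212,.052),('b3',299,258,.052),('t1',404,237,.057),('t2',437,212,.057),('t3',464,249,.057),('pot',342,263,.036),('kL',288,171,.026),('kR',382,169,.026),('trayTL',394,190,.016),('trayTR',487,207,.016),('trayBL',384,252,.016),('trayBR',478,270,.016)]: print(n,ray(f,u,v,z).round(3)[:2])
E
```

```text
A [0.515 0.338]
B [0.528 0.245]
b1 [0.565 0.069]
b2 [ 0.559 -0.066]
b3 [0.446 0.065]
t1 [ 0.499 -0.189]
t2 [ 0.561 -0.271]
t3 [ 0.471 -0.336]
pot [ 0.434 -0.04 ]
kL [0.663 0.097]
kR [ 0.67  -0.141]
trayTL [ 0.618 -0.173]
trayTR [ 0.577 -0.411]
trayBL [ 0.461 -0.147]
trayBR [ 0.418 -0.384]
```

View pics/top_crop.png

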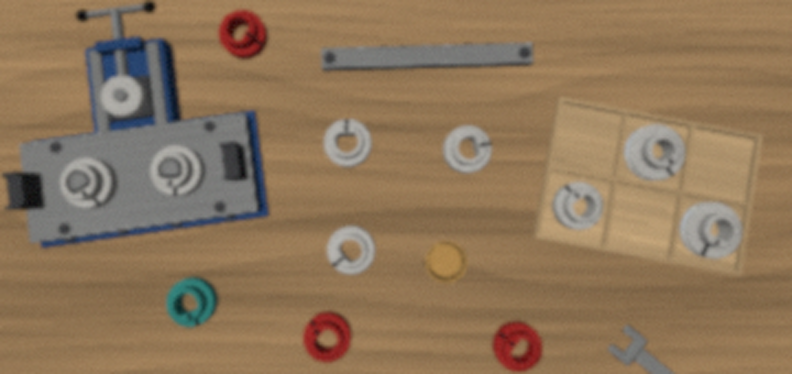

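The crop confirms the choice. The small roll at crop (578,205) is plain3, and the two larger ones at (655,152) and (711,230) are the grooved rolls. The free pockets are upper left, upper right and lower middle. Next I go above the machine.

```bash
python3 -c "
from h import *
r=go(.46,.28,.32,8);print([round(v/3,2) for v in r])"
```

```text
go (np.float64(52.7), np.float64(-66.04), np.float64(-10.18), np.float64(11.5))
[np.float64(17.57), np.float64(-22.01), np.float64(-3.39), np.float64(3.83)]
```

```bash
R="0"; python3 -m inch '0 8 -10 -3.4 0; 0 17.6 -22 -3.4 0; 0 17.6 -22 -3.4 0; 0 17.6 -22 -3.4 0; 0 17.6 -22 -3.4 0; 0 17.6 -22 -3.4 0; 0 17.6 -22 -3.4 0; 0 17.6 -22 -3.4 0' && python3 -m inch '0 17.6 -22 -3.4 0; 0 17.6 -22 -3.4 0; 0 17.6 -22 -3.4 0; 0 17.6 -22 -3.4 0; 0 17.6 -22 -3.4 0; 0 17.6 -22 -3.4 0; 0 17.6 -22 -3.4 0; 0 17.6 -22 -3.4 0' && python3 -m inch '0 17.6 -22 -3.4 11.5; 0 17.6 -22 -3.4 11.5; 0 17.6 -22 -3.4 11.5; 0 17.6 -22 -3.4 11.5; 0 17.6 -22 -3.4 11.5; 0 17.6 -22 -3.4 11.5; 0 17.6 -22 -3.4 11.5; 0 17.6 -22 -3.4 11.5; 0 17.6 -22 -3.4 11.5'
python3 -c "
from h import *
s,y=state();print(s['t'],s['position'],y)
f=grab('wrist','w1');print(f['pose'].round(3).tolist(),f['fx'],f['cx'],f['cy']);print(ray(f,320,200,.11))"
```

```text
t: 0.82
position: [0.2768, -0.2483, 0.2531]
eef_rot: [[0.942, 0.336, 0.001], [0.336, -0.942, 0.001], [0.001, -0.0, -1.0]]
force: [0.9, -1.1, 0.6]
width: 1.0
gripper_force: 0.0
t: 1.48
position: [0.3699, 0.0177, 0.2873]
eef_rot: [[0.941, 0.338, 0.001], [0.338, -0.941, 0.001], [0.002, -0.0, -1.0]]
force: [-0.0, 0.1, 1.1]
width: 1.0
gripper_force: 0.0
t: 2.23
position: [0.4617, 0.2806, 0.3197]
eef_rot: [[0.99, 0.141, -0.001], [0.141, -0.99, -0.001], [-0.001, 0.001, -1.0]]
force: [-0.8, 0.4, 0.7]
width: 1.002
gripper_force: 0.0
2.2333 [0.46167964 0.28055149 0.31974973] 8.081661462945963
[[0.139, 0.947, 0.29, 0.542], [-0.99, 0.133, 0.042, 0.291], [0.001, -0.293, 0.956, 0.486], [0.0, 0.0, 0.0, 1.0]] 350.82409225572627 319.46706686522776 200.2187757499668
[0.42820132 0.27428633 0.11      ]
```

View pics/w1.png

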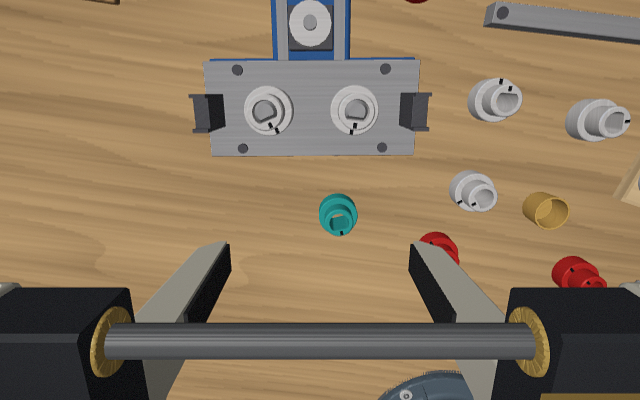

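The wrist view shows the shaft A roll at (266,109) and the shaft B roll at (354,110). The bench rolls are at (495,99), (597,120) and (474,191). Now I measure the shaft and hub centres and the line directions.

```bash
cat >> h.py <<'E'
def meas(f,u,v,zt,show=None,r=.019):
    """hub-top circle centre and direction of black line on hub top"""
    K=4; im=f['pixels']; W=34; u0,v0=int(u)-W,int(v)-W
    pad=cv2.copyMakeBorder(im,60,60,60,60,cv2.BORDER_REPLICATE)
    c=cv2.resize(pad[v0+60:v0+60+2*W,u0+60:u0+60+2*W],None,fx=K,fy=K,interpolation=cv2.INTER_CUBIC)
    g=cv2.cvtColor(c,cv2.COLOR_RGB2GRAY); X=ray(f,u,v,zt)
    dist=np.dot(f['pose'][:3,2],f['pose'][:3,3]-X); rp=r*f['fx']/dist*K
    h=cv2.HoughCircles(cv2.GaussianBlur(g,(7,7),0),cv2.HOUGH_GRADIENT,1,200,param1=90,param2=10,minRadius=int(rp*.93),maxRadius=int(rp*1.07)+1)
    cx,cy,rr=h[0][0]; C=ray(f,u0+(cx+.5)/K-.5,v0+(cy+.5)/K-.5,zt)
    ys,xs=np.where(c.max(2)<55); P=np.array([ray(f,u0+(x+.5)/K-.5,v0+(y+.5)/K-.5,zt) for x,y in zip(xs,ys)]).reshape(-1,3)
    d=P[:,:2]-C[:2]; n=np.hypot(*d.T); k=(n>.0135)&(n<.0185)
    m=d[k].mean(0) if k.any() else np.array([np.nan]*2)
    print('centre',C.round(4),'r',round(rr/rp*r*1000,1),'line',round(float(np.degrees(np.arctan2(m[1],m[0]))),1),k.sum(),'spread',round(float(np.ptp(np.degrees(np.arctan2(d[k][:,1],d[k][:,0])))),1) if k.any() else None)
    cv2.circle(c,(int(cx),int(cy)),int(rr),(255,0,0),1); cv2.circle(c,(int(cx),int(cy)),2,(255,0,0),-1)
    return C,c
E
python3 - <<'E'
from h import *
f=grab('wrist')
o=[meas(f,u,v,z)[1] for u,v,z in[(265,109,.111),(354,108,.111),(500,98,.052),(605,118,.052),(482,191,.052)]]
cv2.imwrite('pics/m1.png',cv2.resize(np.hstack(o),None,fx=.58,fy=.58)[:,:,::-1])
E
```

```text
centre [0.5162 0.3419 0.111 ] r 18.2 line -160.5 130 spread 24.6
centre [0.5289 0.2489 0.111 ] r 20.0 line 175.8 129 spread 359.8
centre [0.5664 0.0722 0.052 ] r 20.3 line -7.1 48 spread 49.6
centre [ 0.5506 -0.0429  0.052 ] r 19.0 line nan 0 spread None
centre [0.4453 0.0666 0.052 ] r 19.7 line 148.4 74 spread 12.7
```

View pics/m1.png

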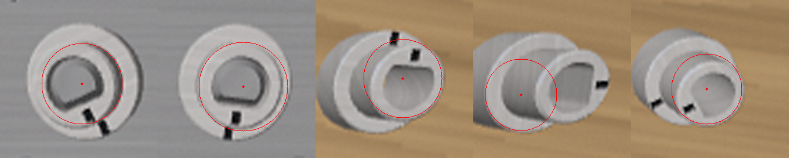

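```bash
cat >> h.py <<'E'
def bore(f,u,v,zt,rd=.018,seed=None):
    """bore (darker D inside bright hub ring): enclosing circle in plane zt, flat direction; S=0.25mm grid"""
    X=ray(f,u,v,zt); n=160; S=.00025; ax=(np.arange(n)-n/2)*S*1.6
    gx,gy=np.meshgrid(X[0]+ax,X[1]+ax); uv=np.array([proj(f,(a,b,zt)) for a,b in zip(gx.ravel(),gy.ravel())],np.float32)
    c=cv2.remap(f['pixels'],uv[:,0].reshape(n,n),uv[:,1].reshape(n,n),cv2.INTER_CUBIC)
    g=cv2.GaussianBlur(cv2.cvtColor(c,cv2.COLOR_RGB2GRAY),(5,5),0); mx=c.max(2)
    disc=np.hypot(gx-X[0],gy-X[1])<rd
    th,_=cv2.threshold(g[disc][:,None],0,255,cv2.THRESH_OTSU)
    b=((g<th)&disc&(mx>60)).astype(np.uint8); b=cv2.morphologyEx(b,cv2.MORPH_OPEN,np.ones((9,9)))
    k,l,st,ce=cv2.connectedComponentsWithStats(b); i=1+np.argmax(st[1:,4]); cn=max(cv2.findContours((l==i).astype(np.uint8),0,1)[0],key=cv2.contourArea)
    (cx,cy),r=cv2.minEnclosingCircle(cn); m=S*1.6
    C=X[:2]+(np.array([cx,cy])-n/2)*m; off=ce[i]-np.array([cx,cy])
    ys,xs=np.where(mx<70); d=np.c_[xs-cx,ys-cy]*m; q=np.hypot(*d.T); kk=(q>.0135)&(q<.019); md=d[kk].mean(0) if kk.any() else np.array([np.nan]*2)
    ang=lambda w: round(float(np.degrees(np.arctan2(w[1],w[0]))),1)
    print('C',C.round(4),'r',round(r*m*1000,1),'flat',ang(-off),'line',ang(md),kk.sum())
    c=c.copy(); cv2.drawContours(c,[cn],-1,(255,0,0),1); cv2.circle(c,(int(cx),int(cy)),int(r),(0,255,0),1); return C,c
E
python3 - <<'E'
from h import *
f=grab('wrist')
o=[bore(f,u,v,.111)[1] for u,v in[(265,108),(354,108)]]
cv2.imwrite('pics/m2.png',cv2.resize(np.hstack(o),None,fx=2,fy=2)[:,:,::-1])
E
```

```text
C [0.5057 0.35  ] r 2.7 flat 132.0 line -67.1 130
C [0.5225 0.2569] r 3.4 flat -180.0 line -137.3 130
```

View pics/m2.png

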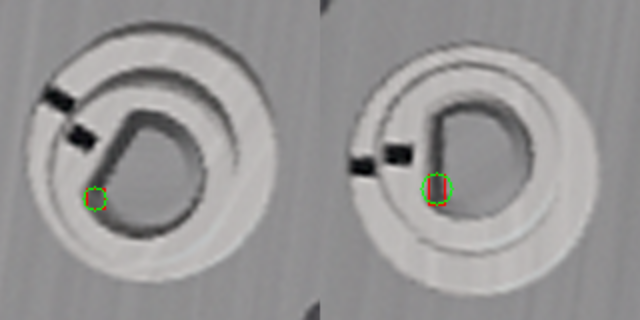

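```bash
sed -i "s|^    th,_=cv2.threshold.*|    th=.9*np.percentile(g[disc],85)|" h.py
python3 - <<'E'
from h import *
f=grab('wrist')
o=[]
for u,v in[(265,108),(354,108)]:
    C,_=bore(f,u,v,.111); u,v=proj(f,(*C,.111)); C,c=bore(f,u,v,.111,.0165); o.append(c)
cv2.imwrite('pics/m3.png',cv2.resize(np.hstack(o),None,fx=2,fy=2)[:,:,::-1])
for u,v in[(265,108),(354,108)]:print(ray(f,u,v,.111).round(4))
E
```

```text
C [0.5152 0.3452] r 13.4 flat -149.2 line -149.1 64
C [0.5151 0.3453] r 13.5 flat -150.9 line -148.8 63
C [0.529  0.2502] r 13.4 flat -155.0 line -178.7 62
C [0.529  0.2502] r 13.4 flat -154.6 line -178.7 68
[0.5187 0.3422 0.111 ]
[0.5313 0.2508 0.111 ]
```

```bash
python3 -c "
from h import *
go(.515,.345,.15,8.3);go(.515,.345,.088,8.3)"
```

```text
go (np.float64(6.26), np.float64(-5.88), np.float64(17.06), np.float64(-0.4))
go (np.float64(6.26), np.float64(-5.88), np.float64(23.26), np.float64(-0.4))
```

```bash
python3 -m inch '.37 3.1 -2.9 2 0; .37 6.26 -5.88 5 0; .37 6.26 -5.88 9 0; .37 6.26 -5.88 13 0; .37 6.26 -5.88 17 0; .37 6.26 -5.88 19 0; .37 6.26 -5.88 21 0; .37 6.26 -5.88 22.3 0; .37 6.26 -5.88 23.1 0; .37 6.26 -5.88 23.26 0' 30 && python3 -m inch '.37 0 0 0 0; 1 0 0 0 0; 1 0 0 0 0; 1 0 0 0 0; 1 0 0 0 0; 1 0 0 0 0; 1 0 0 0 0; 1 0 0 0 0; 1 0 0 0 0'
```

```text
t: 3.27
position: [0.515, 0.3458, 0.0875]
eef_rot: [[0.99, 0.138, -0.001], [0.138, -0.99, -0.0], [-0.001, 0.0, -1.0]]
force: [0.3, 0.5, -0.2]
width: 0.63
gripper_force: 0.0
t: 4.02
position: [0.5154, 0.3468, 0.0887]
eef_rot: [[0.99, 0.139, 0.001], [0.139, -0.99, 0.0], [0.001, -0.0, -1.0]]
force: [0.1, -1.3, 6.5]
width: 0.402
gripper_force: 30.0
```

```bash
python3 -m inch '1 0 0 -1 0; 1 0 0 -2 0; 1 0 0 -4 0; 1 0 0 -6 0; 1 0 0 -9 0; 1 0 0 -12 0; 1 0 0 -12 0' && python3 -c "
from h import *
for p in[(.571,-.209),(.545,-.363),(.479,-.272)]: go(*p,.20,8.3)"
```

```text
t: 4.6
position: [0.5169, 0.3479, 0.2149]
eef_rot: [[0.99, 0.139, 0.008], [0.139, -0.99, 0.005], [0.008, -0.003, -1.0]]
force: [0.9, 0.3, -2.2]
width: 0.403
gripper_force: 30.0
go (np.float64(-2.37), np.float64(55.9), np.float64(1.49), np.float64(-0.3))
go (np.float64(-7.09), np.float64(70.79), np.float64(1.49), np.float64(-0.3))
go (np.float64(-12.36), np.float64(60.86), np.float64(1.49), np.float64(-0.3))
```

```bash
python3 -m inch '1 -4 10 -2 0; 1 -8 31 -4 0; 1 -8 31 -4 0; 1 -8 31 -4 0; 1 -8 31 -4 0; 1 -8 31 -4 0; 1 -8 31 -4 0; 1 -8 31 -4 0; 1 -8 31 -4 0; 1 -8 31 -4 0' && python3 -m inch '1 -8 30 -4 0; 1 -8 30 -4 0; 1 -8 30 -4 0; 1 -8 30 -4 0; 1 -8 30 -4 0; 1 -8 30 -4 0; 1 -8 30 -4 0; 1 -8 30 -4 0; 1 -8 30 -4 0; 1 -8 30 -4 0'
python3 -c "
from h import *
s,y=state();print(s['position'],y)
f=grab('wrist','w2')
for n,p in dict(t1=(.499,-.189),t2=(.561,-.271),t3=(.471,-.336)).items(): print(n,proj(f,(*p,.057)))"
```

```text
t: 5.43
position: [0.4785, 0.0274, 0.2482]
eef_rot: [[0.991, 0.136, 0.0], [0.136, -0.991, 0.0], [0.0, -0.0, -1.0]]
force: [-0.8, 0.1, -3.5]
width: 0.403
gripper_force: 30.0
t: 6.27
position: [0.4414, -0.2794, 0.2875]
eef_rot: [[0.99, 0.138, -0.001], [0.138, -0.99, 0.001], [-0.0, -0.001, -1.0]]
force: [-0.2, -0.0, -3.1]
width: 0.402
gripper_force: 30.0
[ 0.44140123 -0.27935765  0.28746677] 7.929425558892296
t1 (np.float64(244.11603220620998), np.float64(103.90000463872903))
t2 (np.float64(326.60163911698544), np.float64(54.310306967733965))
t3 (np.float64(372.13340650626833), np.float64(147.75313546192876))
```

View pics/w2.png

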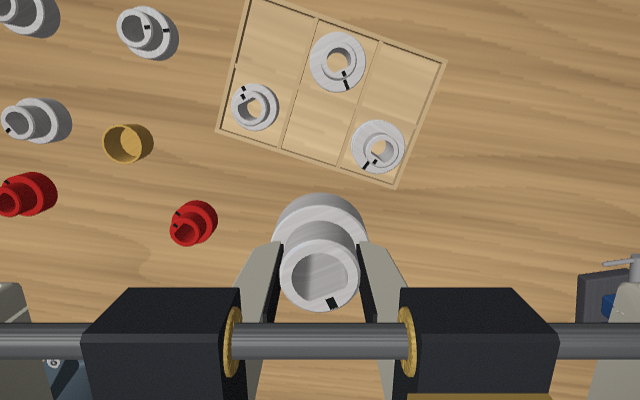

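The tray's corners are at TR (446,63), BR (396,187) and BL (216,130). The grooved rolls' bores are at (338,60) and (381,148), plain3 is at (255,106), and the roll is held well at (320,272).

```bash
python3 - <<'E'
from h import *
f=grab('wrist')
TR,BR,BL=[ray(f,*p,.016)[:2] for p in[(446,63),(396,187),(216,130)]]
c=(TR+BL)/2; ex=(TR-BR)/np.linalg.norm(TR-BR); ey=(BL-BR)/np.linalg.norm(BL-BR)
print(c,np.linalg.norm(TR-BR),np.linalg.norm(BL-BR),np.degrees(np.arctan2(ex[1],ex[0])),np.degrees(np.arctan2(-ey[0],ey[1])))
for n,a,b in[('UL',1,1),('UM',1,0),('UR',1,-1),('LL',-1,1),('LM',-1,0),('LR',-1,-1)]: print(n,(c+a*.04*ex+b*.078*ey).round(4))
o=[]
for u,v in[(338,59),(380,147),(253,107)]:
    C,_=bore(f,u,v,.057); u,v=proj(f,(*C,.057)); C,k=bore(f,u,v,.057,.0165); o.append(k)
cv2.imwrite('pics/m4.png',cv2.resize(np.hstack(o),None,fx=1.6,fy=1.6)[:,:,::-1])
E
```

```text
[ 0.51794298 -0.2786363 ] 0.15714013329738952 0.23729339294706242 -10.137079025892481 -9.844653004204595
UL [ 0.5707 -0.2088]
UM [ 0.5573 -0.2857]
UR [ 0.544  -0.3625]
LL [ 0.4919 -0.1947]
LM [ 0.4786 -0.2716]
LR [ 0.4652 -0.3484]
C [ 0.56   -0.2852] r 12.7 flat 161.8 line -157.2 92
C [ 0.5598 -0.2852] r 12.6 flat 159.5 line -156.8 90
C [ 0.4693 -0.3508] r 11.8 flat 60.7 line 144.3 92
C [ 0.4691 -0.3511] r 12.0 flat 55.4 line 143.1 94
C [ 0.4952 -0.1944] r 13.3 flat -54.2 line 34.0 60
C [ 0.4952 -0.1946] r 13.4 flat -56.4 line 34.7 64
```

View pics/m4.png

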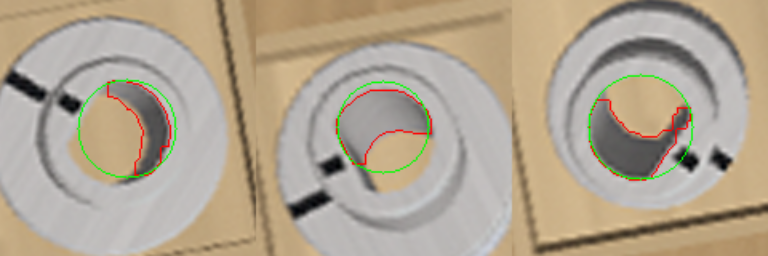

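```bash
python3 -c "
from h import *
go(.544,-.3625,.08,8.3);go(.544,-.3625,.036,8.3)"
```

```text
go (np.float64(8.97), np.float64(9.78), np.float64(20.76), np.float64(-0.3))
go (np.float64(8.97), np.float64(9.78), np.float64(25.16), np.float64(-0.3))
```

```bash
python3 -m inch '1 2 2.2 0 0; 1 5 5.2 1 0; 1 7.5 8 3 0; 1 8.97 9.78 7 0; 1 8.97 9.78 11 0; 1 8.97 9.78 15 0; 1 8.97 9.78 19 0; 1 8.97 9.78 22 0; 1 8.97 9.78 24 0; 1 8.97 9.78 25 0' && python3 -m inch '1 0 0 .1 0; 1 0 0 .15 0; 1 0 0 .15 0; .37 0 0 .15 0; .37 0 0 .15 0; .37 0 0 .15 0; .37 0 0 0 0; .37 0 0 -3 0; .37 0 0 -7 0; .37 0 0 -11 0' && python3 -c "
from h import *
go(.46,.25,.28,8.3); go(.515,.25,.24,8.3)"
```

```text
t: 7.2
position: [0.5429, -0.3612, 0.0346]
eef_rot: [[0.99, 0.141, -0.004], [0.141, -0.99, 0.003], [-0.004, -0.004, -1.0]]
force: [-8.6, 0.5, 33.6]
width: 0.404
gripper_force: 30.1
t: 8.03
position: [0.543, -0.3638, 0.1491]
eef_rot: [[0.99, 0.139, -0.001], [0.139, -0.99, 0.001], [-0.001, -0.001, -1.0]]
force: [1.0, -0.5, 0.1]
width: 0.63
gripper_force: 0.0
go (np.float64(0.28), np.float64(-61.94), np.float64(-13.09), np.float64(-0.3))
go (np.float64(5.73), np.float64(-61.18), np.float64(-9.09), np.float64(-0.3))
```

```bash
python3 -m inch '.37 0 -2 -4 0; .37 0 -6 -7 0; .37 0 -31 -9 0; .37 0 -31 -9 0; .37 0 -31 -9 0; .37 0 -31 -9 0; .37 0 -31 -9 0; .37 0 -31 -9 0; .37 0 -31 -9 0; .37 0 -31 -9 0' && python3 -m inch '.37 6 -29 0 0; .37 6 -29 0 0; .37 6 -29 0 0; .37 6 -29 0 0; .37 6 -29 0 0; .37 6 -29 0 0; .37 6 -29 0 0; .37 6 -29 0 0; .37 6 -29 0 0' && python3 -c "
from h import *
go(.5287,.2503,.088,8.3)"
```

```text
t: 8.87
position: [0.5004, -0.0549, 0.239]
eef_rot: [[0.99, 0.142, 0.001], [0.142, -0.99, -0.0], [0.001, 0.0, -1.0]]
force: [1.4, -0.7, -0.7]
width: 0.633
gripper_force: 0.0
t: 9.62
position: [0.5203, 0.2393, 0.2376]
eef_rot: [[0.99, 0.141, -0.0], [0.141, -0.99, -0.0], [-0.0, 0.0, -1.0]]
force: [-0.8, -1.6, -0.3]
width: 0.631
gripper_force: 0.0
go (np.float64(0.98), np.float64(-0.97), np.float64(14.96), np.float64(-0.2))
```

```bash
python3 -m inch '.37 .98 -.97 2 0; .37 .98 -.97 6 0; .37 .98 -.97 10 0; .37 .98 -.97 12.5 0; .37 .98 -.97 14 0; .37 .98 -.97 14.96 0; .37 .98 -.97 14.96 0; .37 .98 -.97 14.96 0' && python3 -m inch '1 0 0 0 0; 1 0 0 0 0; 1 0 0 0 0; 1 0 0 0 0; 1 0 0 0 0; 1 0 0 0 0; 1 0 0 0 0' && python3 -m inch '1 0 0 -1 0; 1 0 0 -2 0; 1 0 0 -4 0; 1 0 0 -6 0; 1 0 0 -9 0; 1 0 0 -12 0; 1 0 0 -12 0; 1 0 0 -12 0' && python3 -c "
from h import *
go(.5705,-.209,.20,8.3);go(.48,-.272,.20,8.3)"
```

```text
t: 10.28
position: [0.5288, 0.2484, 0.089]
eef_rot: [[0.991, 0.137, 0.0], [0.137, -0.991, 0.0], [0.0, 0.0, -1.0]]
force: [0.8, 0.4, 0.2]
width: 0.631
gripper_force: 0.0
t: 10.87
position: [0.5285, 0.2498, 0.0892]
eef_rot: [[0.99, 0.139, 0.001], [0.139, -0.99, 0.001], [0.001, -0.001, -1.0]]
force: [-0.6, 1.5, 6.9]
width: 0.402
gripper_force: 30.0
t: 11.53
position: [0.5285, 0.2494, 0.2098]
eef_rot: [[0.99, 0.139, 0.002], [0.139, -0.99, 0.001], [0.002, -0.0, -1.0]]
force: [-0.4, -0.0, -3.0]
width: 0.403
gripper_force: 30.0
go (np.float64(-2.2), np.float64(45.98), np.float64(0.98), np.float64(-0.3))
go (np.float64(-12.04), np.float64(50.96), np.float64(0.98), np.float64(-0.3))
```

```bash
python3 -m inch '1 -.2 3 0 0; 1 -1.1 23 0 0; 1 -1.1 23 0 0; 1 -1.1 23 0 0; 1 -1.1 23 0 0; 1 -1.1 23 0 0; 1 -1.1 23 0 0; 1 -1.1 23 0 0' && python3 -m inch '1 -1.1 23 0 0; 1 -1.1 23 0 0; 1 -1.1 23 0 0; 1 -1.1 23 0 0; 1 -1.1 23 0 0; 1 -1.1 23 0 0; 1 -1.1 23 0 0; 1 -1.1 23 0 0; 1 -1.1 23 0 0' && python3 -c "
from h import *
go(.5705,-.209,.035,8.3)"
```

```text
t: 12.2
position: [0.5483, 0.0186, 0.207]
eef_rot: [[0.991, 0.136, -0.003], [0.136, -0.991, 0.0], [-0.003, -0.0, -1.0]]
force: [0.1, 1.5, -2.0]
width: 0.4
gripper_force: 30.0
t: 12.95
position: [0.5699, -0.2076, 0.2076]
eef_rot: [[0.99, 0.14, -0.002], [0.14, -0.99, 0.001], [-0.001, -0.001, -1.0]]
force: [0.0, 0.8, -2.4]
width: 0.4
gripper_force: 30.0
go (np.float64(0.04), np.float64(0.15), np.float64(17.26), np.float64(-0.3))
```

```bash
python3 -m inch '1 .04 .15 4 0; 1 .04 .15 8 0; 1 .04 .15 12 0; 1 .04 .15 15 0; 1 .04 .15 16.2 0; 1 .04 .15 16.7 0; 1 .04 .15 17 0; 1 .04 .15 17.2 0; 1 .04 .15 17.3 0; 1 .04 .15 17.3 0' && python3 -m inch '.37 0 0 0 0; .37 0 0 0 0; .37 0 0 0 0; .37 0 0 -1 0; .37 0 0 -3 0; .37 0 0 -5 0; .37 0 0 -7 0; .37 0 0 -7 0' && python3 -c "
from h import *
go(.5588,-.2842,.035,8.3)"
```

```text
t: 13.78
position: [0.5714, -0.2109, 0.0368]
eef_rot: [[0.99, 0.139, 0.002], [0.139, -0.99, -0.001], [0.002, 0.001, -1.0]]
force: [0.1, 0.0, -2.1]
width: 0.398
gripper_force: 30.0
t: 14.45
position: [0.5726, -0.2115, 0.1102]
eef_rot: [[0.99, 0.139, 0.006], [0.139, -0.99, -0.003], [0.006, 0.003, -1.0]]
force: [0.7, 0.6, 0.5]
width: 0.63
gripper_force: 0.0
go (np.float64(-2.38), np.float64(7.01), np.float64(7.52), np.float64(-0.3))
```

```bash
python3 -m inch '.37 -1.2 3.5 0 0; .37 -2.38 7 0 0; .37 -2.38 7 1.5 0; .37 -2.38 7 4 0; .37 -2.38 7 6 0; .37 -2.38 7 7 0; .37 -2.38 7 7.5 0; .37 -2.38 7 7.5 0; .37 -2.38 7 7.5 0; 1 -2.38 7 7.5 0' 35 && python3 -m inch '1 0 0 0 0; 1 0 0 0 0; 1 0 0 0 0; 1 0 0 0 0; 1 0 0 0 0; 1 0 0 0 0; 1 0 0 -2 0; 1 0 0 -5 0; 1 0 0 -9 0; 1 0 0 -13 0' && python3 -m inch '1 0 0 -3 0; 1 0 0 -3 0' && python3 -c "
from h import *
go(.46,.30,.27,10.3)"
```

```text
t: 15.28
position: [0.5573, -0.2833, 0.0313]
eef_rot: [[0.99, 0.139, 0.001], [0.139, -0.99, -0.0], [0.001, 0.001, -1.0]]
force: [-1.4, 1.8, 5.0]
width: 0.593
gripper_force: 2.5
t: 16.12
position: [0.5563, -0.2828, 0.1612]
eef_rot: [[0.99, 0.139, -0.002], [0.139, -0.99, 0.001], [-0.001, -0.001, -1.0]]
force: [0.9, -0.9, -1.8]
width: 0.4
gripper_force: 35.7
t: 16.28
position: [0.5593, -0.2845, 0.1973]
eef_rot: [[0.99, 0.139, 0.009], [0.139, -0.99, -0.005], [0.008, 0.006, -1.0]]
force: [1.0, -0.7, -1.4]
width: 0.401
gripper_force: 35.7
go (np.float64(-1.71), np.float64(-59.27), np.float64(-7.27), np.float64(-2.3))
```

```bash
python3 -m inch '1 -.3 -5 -3 0; 1 -1 -29.5 -6 0; 1 -1 -29.5 -7 0; 1 -1 -29.5 -7 0; 1 -1 -29.5 -7 0; 1 -1 -29.5 -7 0; 1 -1 -29.5 -7 0; 1 -1 -29.5 -7 0; 1 -1 -29.5 -7 0; 1 -1 -29.5 -7 0' && python3 -m inch '1 -1.7 -29.5 0 -2; 1 -1.7 -29.5 0 -2; 1 -1.7 -29.5 0 -2; 1 -1.7 -29.5 0 -2; 1 -1.7 -29.5 0 -2; 1 -1.7 -29.5 0 -2; 1 -1.7 -29.5 0 -2; 1 -1.7 -29.5 0 -2; 1 -1.7 -29.5 0 -2; 1 -1.7 -29.5 0 -2' && python3 -m inch '1 0 0 0 0; 1 0 0 0 0; 1 0 0 0 0' && python3 -c "
from h import *
s,y=state();p=s['position'];print(p,y,s['t'])
f=grab('wrist','w3')
print(proj(f,(.515,.345,.109)),proj(f,(.5287,.2503,.109)),proj(f,p+np.array([0,0,.0235])))
o=[]
for c,z in[((.515,.345),.109),((.5287,.2503),.109),(p[:2],p[2]+.0235)]:
    u,v=proj(f,(*c,z)); print(ray(f,u,v,z)); o.append(bore(f,u,v,z,.0165)[1])
cv2.imwrite('pics/m5.png',cv2.resize(np.hstack(o),None,fx=1.6,fy=1.6)[:,:,::-1])
"
```

```text
t: 17.12
position: [0.5059, 0.0078, 0.26]
eef_rot: [[0.99, 0.14, -0.0], [0.14, -0.99, -0.0], [-0.0, 0.0, -1.0]]
force: [0.7, -0.3, -2.9]
width: 0.398
gripper_force: 35.7
t: 17.95
position: [0.4489, 0.2961, 0.2596]
eef_rot: [[0.985, 0.173, -0.001], [0.173, -0.985, -0.001], [-0.001, 0.001, -1.0]]
force: [-0.0, -0.5, -2.3]
width: 0.406
gripper_force: 35.8
t: 18.2
position: [0.4489, 0.2961, 0.2604]
eef_rot: [[0.985, 0.171, 0.0], [0.171, -0.985, -0.0], [0.0, 0.0, -1.0]]
force: [0.1, -0.6, -1.4]
width: 0.405
gripper_force: 35.8
[0.44885148 0.29610296 0.26043917] 9.860674087358385 18.2
(np.float64(276.24575970291545), np.float64(101.8064245096575)) (np.float64(385.7049646830036), np.float64(104.90431615303109)) (np.float64(318.13576228690334), np.float64(277.9450187456006))
[0.515 0.345 0.109]
C [0.5164 0.3409] r 15.0 flat 71.2 line -58.3 7
[0.5287 0.2503 0.109 ]
C [0.5261 0.2563] r 12.0 flat -13.6 line -104.7 19
[0.44885148 0.29610296 0.28393917]
C [0.4471 0.2954] r 13.4 flat -140.9 line -151.5 97
```

View pics/m5.png

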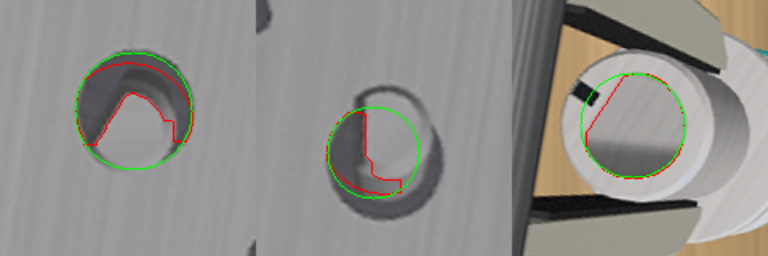

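```bash
python3 -c "
from h import *
f=grab('wrist');s,y=state();p=s['position']
for k in range(2):
  z=p[2]+.0235; u,v=proj(f,(*p[:2],z)); C,c=bore(f,u,v,z,.0175)
  d=C-p[:2];t=np.radians(y);print('tool-frame mm',1000*(np.cos(t)*d[0]+np.sin(t)*d[1]),1000*(np.sin(t)*d[0]-np.cos(t)*d[1]))
  f['pixels']=cv2.imread('pics/w2.png')[:,:,::-1].copy()
"
```

```text
C [0.4471 0.2956] r 13.4 flat -140.5 line -151.2 101
tool-frame mm -1.7300586943990781 0.6355243095540202
C [0.4487 0.296 ] r 13.0 flat -140.1 line -173.8 127
tool-frame mm -0.004568250420624694 0.5409056454953239
```

```bash
python3 -c "
from h import *
go(.5168,.3458,.145,11)"
```

```text
go (np.float64(7.56), np.float64(-3.68), np.float64(11.55), np.float64(-1.1))
```

```bash
python3 -m inch '1 2 -1 0 -1.1; 1 5 -2.5 0 -1.1; 1 7.56 -3.68 1 -1.1; 1 7.56 -3.68 4 -1.1; 1 7.56 -3.68 8 -1.1; 1 7.56 -3.68 10.5 -1.1; 1 7.56 -3.68 11.5 -1.1; 1 7.56 -3.68 11.5 -1.1; 1 7.56 -3.68 11.5 -1.1' && python3 -m inch '1 0 0 .5 0; 1 0 0 1 0; 1 0 0 1.3 0; 1 0 0 1.6 0; 1 0 0 1.9 0; 1 0 0 2.1 0'
```

```text
t: 19.05
position: [0.517, 0.3468, 0.1466]
eef_rot: [[0.981, 0.192, 0.001], [0.192, -0.981, 0.001], [0.001, -0.0, -1.0]]
force: [0.3, -0.6, -2.1]
width: 0.4
gripper_force: 36.3
t: 19.55
position: [0.516, 0.3464, 0.1241]
eef_rot: [[0.981, 0.192, -0.001], [0.192, -0.981, -0.001], [-0.001, 0.0, -1.0]]
force: [-2.5, -1.6, -1.0]
width: 0.402
gripper_force: 37.0
```

```bash
python3 -m inch '1 0 0 .5 0; 1 0 0 1 0; 1 0 0 1.5 0; 1 0 0 2 0; 1 0 0 2.5 0; 1 0 0 2.8 0; 1 0 0 3.1 0; 1 0 0 3.2 0'
```

```text
t: 20.22
position: [0.5158, 0.3462, 0.0916]
eef_rot: [[0.981, 0.192, -0.002], [0.192, -0.981, -0.001], [-0.002, 0.001, -1.0]]
force: [-5.3, -3.7, 2.3]
width: 0.399
gripper_force: 37.2
```

```bash
python3 -m inch '1 0 0 .2 0; 1 0 0 .3 0; 1 0 0 .4 0; 1 0 0 .5 0; 1 0 0 .5 0'; python3 -m inch '1 0 0 .1 0; 1 0 0 .2 0; 1 0 0 .2 0'
```

```text
t: 20.63
position: [0.5158, 0.3463, 0.0869]
eef_rot: [[0.981, 0.192, -0.001], [0.192, -0.981, -0.001], [-0.002, 0.001, -1.0]]
force: [-4.3, -4.3, -0.6]
width: 0.401
gripper_force: 36.8
t: 20.88
position: [0.5158, 0.3462, 0.0853]
eef_rot: [[0.981, 0.192, -0.002], [0.192, -0.981, -0.001], [-0.002, 0.001, -1.0]]
force: [-5.6, -4.7, 4.2]
width: 0.402
gripper_force: 37.6
```

```bash
python3 -m inch '1 0 0 .1 0; 1 0 0 .15 0; 1 0 0 .15 0'; python3 -m inch '.37 0 0 0 0; .37 0 0 0 0; .37 0 0 0 0; .37 0 0 -.5 0; .37 0 0 -2 0; .37 0 0 -5 0; .37 -3 0 -9 0; .37 -6 -1 -13 0; .37 -7 -3 -16 0; .37 -7 -4 -16 0' && python3 -c "
from h import *
f=grab('wrist'); u,v=proj(f,(.515,.345,.111)); C,c=bore(f,u,v,.111)
cv2.imwrite('pics/m6.png',cv2.resize(f['pixels'][:220,150:500],None,fx=2,fy=2)[:,:,::-1])
go(.4683,-.3483,.20,8.3)"
```

```text
t: 21.13
position: [0.5159, 0.3463, 0.0852]
eef_rot: [[0.981, 0.192, -0.001], [0.192, -0.981, -0.001], [-0.001, 0.001, -1.0]]
force: [-12.2, -7.2, 18.1]
width: 0.402
gripper_force: 40.4
t: 21.97
position: [0.4398, 0.3738, 0.2498]
eef_rot: [[0.981, 0.192, 0.006], [0.192, -0.981, 0.005], [0.007, -0.004, -1.0]]
force: [0.1, -0.3, 1.3]
width: 0.63
gripper_force: 0.0
C [0.5153 0.3453] r 13.4 flat -145.5 line -145.5 74
go (np.float64(-11.18), np.float64(71.62), np.float64(4.97), np.float64(2.8))
```

View pics/m6.png

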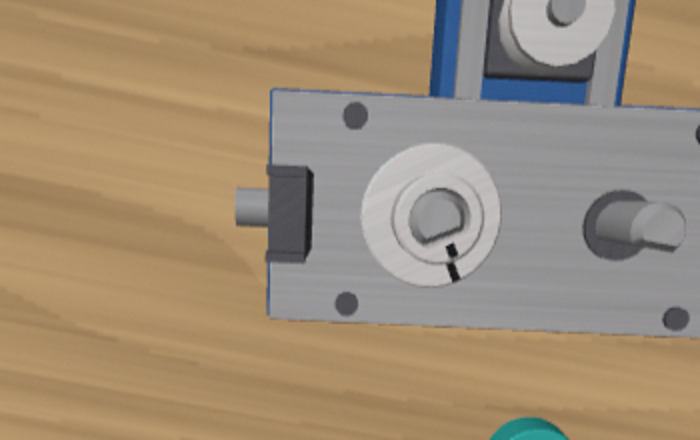

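The grooved roll is home on shaft A: the hub is at (438,215), the line agrees with the flat, and it stopped at the expected height. Next is grooved2.

```bash
python3 -m inch '.37 -1 5 0 0; .37 -5 32 0 0; .37 -5 32 0 0; .37 -5 32 0 0; .37 -5 32 0 0; .37 -5 32 0 0; .37 -5 32 0 0; .37 -5 32 0 0; .37 -5 32 0 0; .37 -5 32 0 0' && python3 -m inch '.37 -6 37 2 2.8; .37 -6 37 2 2.8; .37 -6 37 2 2.8; .37 -6 37 2 2.8; .37 -6 37 2 2.8; .37 -6 37 2 2.8; .37 -6 37 2 2.8; .37 -6 37 2 2.8; .37 -6 37 2 2.8; .37 -6 37 2 2.8' && python3 -c "
from h import *
go(.4683,-.3483,.034,8.3)"
```

```text
t: 22.85
position: [0.4528, 0.0474, 0.2438]
eef_rot: [[0.982, 0.189, 0.001], [0.189, -0.982, 0.0], [0.001, 0.0, -1.0]]
force: [0.4, 1.3, -0.1]
width: 0.631
gripper_force: 0.0
t: 23.68
position: [0.465, -0.3306, 0.2228]
eef_rot: [[0.99, 0.141, 0.0], [0.141, -0.99, -0.001], [0.0, 0.001, -1.0]]
force: [1.2, -0.5, -1.4]
width: 0.632
gripper_force: 0.0
go (np.float64(0.08), np.float64(1.8), np.float64(18.88), np.float64(-0.2))
```

```bash
python3 -m inch '.37 -.07 1.8 4 0; .37 -.07 1.8 8 0; .37 -.07 1.8 12 0; .37 -.07 1.8 15 0; .37 -.07 1.8 17 0; .37 -.07 1.8 18.2 0; .37 -.07 1.8 18.8 0; .37 -.07 1.8 18.8 0; .37 -.07 1.8 18.8 0' 35 && python3 -m inch '1 0 0 0 0; 1 0 0 0 0; 1 0 0 0 0; 1 0 0 0 0; 1 0 0 0 0; 1 0 0 0 0; 1 0 0 0 0; 1 0 0 -1 0' && python3 -m inch '1 0 0 -3 0; 1 0 0 -6 0; 1 0 0 -10 0; 1 0 0 -14 0; 1 0 0 -18 0; 1 0 0 -22 0; 1 0 0 -22 0' && python3 -c "
from h import *
go(.46,.23,.26,38.3)"
```

```text
t: 24.43
position: [0.4672, -0.3438, 0.0369]
eef_rot: [[0.99, 0.144, 0.001], [0.144, -0.99, -0.001], [0.001, 0.001, -1.0]]
force: [-0.4, 0.0, -0.5]
width: 0.631
gripper_force: 0.0
t: 25.1
position: [0.4656, -0.3433, 0.0449]
eef_rot: [[0.99, 0.144, -0.002], [0.144, -0.99, 0.001], [-0.002, -0.002, -1.0]]
force: [-1.1, -3.3, -5.7]
width: 0.401
gripper_force: 35.0
t: 25.68
position: [0.4681, -0.345, 0.2743]
eef_rot: [[0.99, 0.144, 0.008], [0.144, -0.99, -0.007], [0.007, 0.008, -1.0]]
force: [-0.6, -1.2, -1.9]
width: 0.401
gripper_force: 35.0
go (np.float64(7.47), np.float64(-57.02), np.float64(1.43), np.float64(-30.0))
```

```bash
python3 -m inch '1 .5 -5 0 0; 1 3.7 -28.5 0 0; 1 3.7 -28.5 0 0; 1 3.7 -28.5 0 0; 1 3.7 -28.5 0 0; 1 3.7 -28.5 0 0; 1 3.7 -28.5 0 0; 1 3.7 -28.5 0 0; 1 3.7 -28.5 0 0; 1 3.7 -28.5 0 0' && python3 -m inch '1 3.7 -28.5 1 -30; 1 3.7 -28.5 1 -30; 1 3.7 -28.5 1 -30; 1 3.7 -28.5 1 -30; 1 3.7 -28.5 1 -30; 1 3.7 -28.5 1 -30; 1 3.7 -28.5 1 -30; 1 3.7 -28.5 1 -30; 1 3.7 -28.5 1 -30; 1 3.7 -28.5 1 -30' && python3 -m inch '1 0 0 0 0; 1 0 0 0 0; 1 0 0 0 0' && python3 -c "
from h import *
f=grab('wrist','w4');s,y=state();p=s['position'];print(p,y)
z=p[2]+.022; u,v=proj(f,(*p[:2],z)); C,c=bore(f,u,v,z,.0175)
d=C-p[:2];t=np.radians(y);a,b=(np.cos(t)*d[0]+np.sin(t)*d[1]),(np.sin(t)*d[0]-np.cos(t)*d[1]);print('tool-frame mm',1000*a,1000*b)
cv2.imwrite('pics/m7.png',cv2.resize(c,None,fx=2,fy=2)[:,:,::-1])
t=np.radians(y+1);go(.5287-a*np.cos(t),.2505-a*np.sin(t),.145,y)
"
```

```text
t: 26.52
position: [0.4617, -0.0565, 0.2657]
eef_rot: [[0.99, 0.144, -0.001], [0.144, -0.99, -0.0], [-0.001, -0.0, -1.0]]
force: [0.4, -0.3, -3.6]
width: 0.399
gripper_force: 35.0
t: 27.35
position: [0.458, 0.2297, 0.2555]
eef_rot: [[0.786, 0.619, -0.001], [0.619, -0.786, -0.001], [-0.001, 0.0, -1.0]]
force: [-0.2, -0.1, -3.7]
width: 0.401
gripper_force: 35.0
t: 27.6
position: [0.458, 0.2299, 0.2561]
eef_rot: [[0.786, 0.618, 0.0], [0.618, -0.786, -0.0], [0.0, 0.0, -1.0]]
force: [0.3, -1.1, -3.4]
width: 0.4
gripper_force: 35.0
[0.45796248 0.23011051 0.25607836] 38.1846966670352
C [0.46   0.2313] r 13.1 flat -138.1 line -175.8 152
tool-frame mm 2.313882247264315 0.2931705063530263
go (np.float64(6.59), np.float64(2.77), np.float64(11.11), np.float64(-0.0))
```

View pics/m7.png

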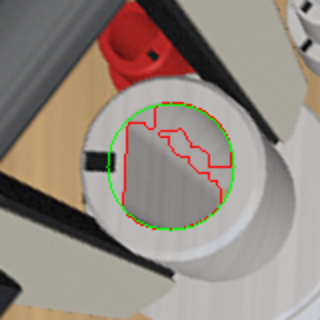

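```bash
python3 -m inch '1 2 1 0 1; 1 5 2 0 1; 1 6.59 2.77 1 1; 1 6.59 2.77 4 1; 1 6.59 2.77 8 1; 1 6.59 2.77 10 1; 1 6.59 2.77 11 1; 1 6.59 2.77 11 1; 1 6.59 2.77 11 1' && python3 -m inch '1 0 0 .5 0; 1 0 0 1 0; 1 0 0 1.3 0; 1 0 0 1.6 0; 1 0 0 1.8 0; 1 0 0 1.8 0'
```

```text
t: 28.4
position: [0.5272, 0.25, 0.1469]
eef_rot: [[0.796, 0.605, 0.001], [0.605, -0.796, 0.0], [0.001, 0.0, -1.0]]
force: [0.5, 0.5, -2.3]
width: 0.404
gripper_force: 35.0
t: 28.9
position: [0.5267, 0.25, 0.1277]
eef_rot: [[0.796, 0.606, 0.0], [0.606, -0.796, -0.0], [0.0, 0.0, -1.0]]
force: [1.2, -0.3, -4.9]
width: 0.403
gripper_force: 35.0
```

```bash
python3 -m inch '1 0 0 .5 0; 1 0 0 1 0; 1 0 0 1.5 0; 1 0 0 2 0; 1 0 0 2.5 0; 1 0 0 3 0; 1 0 0 3.3 0; 1 0 0 3.5 0; 1 0 0 3.5 0' && python3 -m inch '1 0 0 .1 0; 1 0 0 .2 0; 1 0 0 .3 0; 1 0 0 .3 0'
```

```text
t: 29.65
position: [0.5267, 0.25, 0.0925]
eef_rot: [[0.796, 0.606, 0.0], [0.606, -0.796, -0.0], [0.0, 0.0, -1.0]]
force: [3.9, -0.1, -6.0]
width: 0.404
gripper_force: 35.0
t: 29.98
position: [0.5268, 0.2502, 0.0909]
eef_rot: [[0.796, 0.606, 0.001], [0.606, -0.796, 0.0], [0.001, 0.0, -1.0]]
force: [-0.4, -1.0, 6.4]
width: 0.394
gripper_force: 35.0
```

```bash
python3 -m inch '1 0 0 .1 0; 1 0 0 .2 0; 1 0 0 .2 0'; python3 -c "
from h import *
s,y=state();print(s['position'],s['force'])"
```

```text
t: 30.23
position: [0.5271, 0.2503, 0.0908]
eef_rot: [[0.796, 0.606, 0.002], [0.606, -0.796, 0.001], [0.002, 0.0, -1.0]]
force: [-8.0, -3.1, 25.9]
width: 0.398
gripper_force: 35.0
[0.52705451 0.25033953 0.09076868] [-7.97234343 -3.07095136 25.94147166]
```

```bash
python3 -m inch '.37 0 0 0 0; .37 0 0 0 0; .37 0 0 0 0; .37 0 0 -1 0; .37 0 0 -4 0; .37 0 0 -8 0; .37 0 0 -12 0; .37 0 0 -16 0; .37 0 0 -17 0' && python3 -c "
from h import *
s,y=state();print(s['position'],y);go(.64,-.10,.30,92)"
```

```text
t: 30.98
position: [0.5282, 0.2507, 0.2651]
eef_rot: [[0.796, 0.606, 0.008], [0.606, -0.796, 0.003], [0.008, 0.002, -1.0]]
force: [0.1, -0.5, 1.1]
width: 0.627
gripper_force: 0.0
[0.52821758 0.25074949 0.26509259] 37.27292830913352
go (np.float64(-12.35), np.float64(34.68), np.float64(-3.49), np.float64(-54.7))
```

```bash
python3 -m inch '.37 -12.3 34.7 -3.5 -54.7; .37 -12.3 34.7 -3.5 -54.7; .37 -12.3 34.7 -3.5 -54.7; .37 -12.3 34.7 -3.5 -54.7; .37 -12.3 34.7 -3.5 -54.7; .37 -12.3 34.7 -3.5 -54.7; .37 -12.3 34.7 -3.5 -54.7; .37 -12.3 34.7 -3.5 -54.7; .37 -12.3 34.7 -3.5 -54.7; .37 -12.3 34.7 -3.5 -54.7' && python3 -m inch '.37 0 0 0 0; .37 0 0 0 0' && python3 -c "
from h import *
s,y=state();print(s['position'],y)
f=grab('wrist','w5')
"
```

```text
t: 31.82
position: [0.6394, -0.1056, 0.2932]
eef_rot: [[-0.032, 0.999, 0.0], [0.999, 0.032, -0.001], [-0.001, 0.0, -1.0]]
force: [1.1, 0.9, 0.0]
width: 0.63
gripper_force: 0.0
t: 31.98
position: [0.6385, -0.1005, 0.2927]
eef_rot: [[-0.033, 0.999, -0.001], [0.999, 0.033, 0.001], [0.001, -0.001, -1.0]]
force: [-0.7, 0.0, -0.0]
width: 0.631
gripper_force: 0.0
[ 0.63854706 -0.10049755  0.29266473] 91.88135356552709
```

View pics/w5.png

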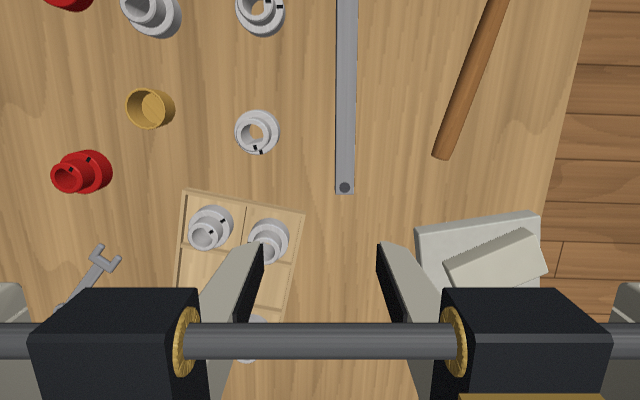

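The bar's near end is at (345,188), with its axis running to (347,5). The bench rolls seen are at (257,133), (260,10) and (150,5), and the pot is at (150,108).

```bash
python3 -c "
from h import *
f=grab('wrist')
E=ray(f,344.7,187,.026)[:2];F=ray(f,347.2,5,.026)[:2];e=(F-E)/np.linalg.norm(F-E);c=E+.122*e;yaw=np.degrees(np.arctan2(e[1],e[0]));print(E,F,c,yaw)
print([np.linalg.norm(ray(f,335,185,.026)-ray(f,354.5,185,.026))])
go(*c,.06,yaw);go(*c,.005,yaw)
for n,u,v in[('b2',258,131),('b1?',262,6),('pot',153,104)]:print(n,ray(f,u,v,.052))
"
```

```text
[ 0.67076221 -0.13242118] [0.66229294 0.07500424] [ 0.66578504 -0.01052275] 92.33811394484592
[np.float64(0.02484301613466909)]
go (np.float64(8.76), np.float64(3.04), np.float64(23.29), np.float64(-0.3))
go (np.float64(8.76), np.float64(3.04), np.float64(28.79), np.float64(-0.3))
b2 [ 0.56585212 -0.06272879  0.052     ]
b1? [0.57231449 0.06552698 0.052     ]
pot [ 0.44883535 -0.03677022  0.052     ]
```

```bash
python3 -m inch '.37 4 1.5 2 0; .37 8 3 5 0; .37 8.76 3.04 9 0; .37 8.76 3.04 13 0; .37 8.76 3.04 17 0; .37 8.76 3.04 21 0; .37 8.76 3.04 25 0; .37 8.76 3.04 27.5 0; .37 8.76 3.04 28.5 -.3; .37 8.76 3.04 28.7 -.3' 50 && python3 -m inch '.37 0 0 0 0; 1 0 0 0 0; 1 0 0 0 0; 1 0 0 0 0; 1 0 0 0 0; 1 0 0 0 0; 1 0 0 0 0; 1 0 0 0 0; 1 0 0 0 0; 1 0 0 0 0' && python3 -m inch '1 0 0 -1 0; 1 0 0 -3 0; 1 0 0 -6 0; 1 0 0 -10 0; 1 0 0 -14 0; 1 0 0 -18 0; 1 0 0 -21 0; 1 0 0 -21 0' && python3 -c "
from h import *
go(.522,.298,.21,98.3)"
```

```text
t: 32.92
position: [0.6648, -0.0106, 0.0042]
eef_rot: [[-0.041, 0.999, -0.004], [0.999, 0.041, 0.0], [0.001, -0.004, -1.0]]
force: [-0.0, -0.6, 0.3]
width: 0.629
gripper_force: 0.0
t: 33.75
position: [0.6664, -0.0121, 0.0063]
eef_rot: [[-0.04, 0.999, 0.0], [0.999, 0.04, -0.0], [-0.0, 0.0, -1.0]]
force: [-0.4, -0.8, 5.3]
width: 0.25
gripper_force: 50.0
t: 34.42
position: [0.6683, -0.0121, 0.2232]
eef_rot: [[-0.04, 0.999, 0.01], [0.999, 0.04, -0.001], [-0.001, 0.01, -1.0]]
force: [1.1, -0.2, -3.0]
width: 0.253
gripper_force: 50.0
go (np.float64(31.57), np.float64(-13.39), np.float64(1.32), np.float64(-6.0))
```

```bash
python3 -m inch '1 4 -1.7 0 -6; 1 17 -7 0 -6; 1 31.5 -13.4 0 -6; 1 31.5 -13.4 0 -6; 1 31.5 -13.4 0 -6; 1 31.5 -13.4 0 -6; 1 31.5 -13.4 0 -6; 1 31.5 -13.4 0 -6; 1 31.5 -13.4 0 -6; 1 31.5 -13.4 0 -6' && python3 -m inch '1 0 0 0 0; 1 0 0 0 0; 1 0 0 0 0' && python3 -c "
from h import *
s,y=state();print(s['position'],y)
go(.522,.298,.135,98.2)
f=grab('wrist','w6')"
```

```text
t: 35.25
position: [0.5176, 0.2996, 0.2144]
eef_rot: [[-0.148, 0.989, -0.003], [0.989, 0.148, -0.001], [-0.0, -0.003, -1.0]]
force: [-0.0, -0.1, -5.8]
width: 0.252
gripper_force: 50.0
t: 35.5
position: [0.5203, 0.2962, 0.2154]
eef_rot: [[-0.142, 0.99, -0.001], [0.99, 0.142, -0.001], [-0.0, -0.001, -1.0]]
force: [-0.4, -0.1, -5.1]
width: 0.254
gripper_force: 50.0
[0.52028052 0.29616077 0.21543922] 98.17758742484857
go (np.float64(0.16), np.float64(0.2), np.float64(8.04), np.float64(-0.0))
```

View pics/w6.png

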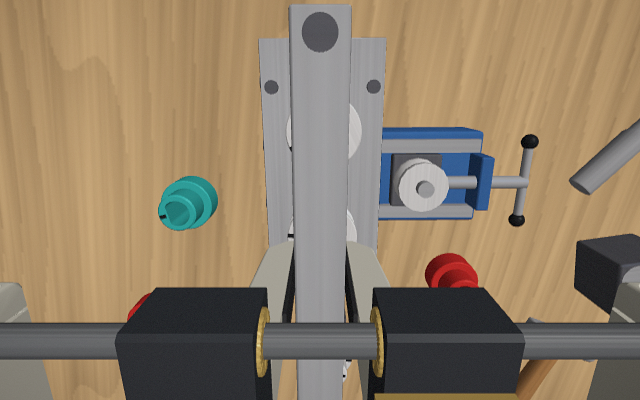

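The bar's +y end is at (320,5). I check its centring before lowering.

```bash
python3 -c "
from h import *
f=grab('wrist');s,y=state();p=s['position']
z=p[2]+.021;e=ray(f,320.5,4,z);d=e-p;t=np.radians(y);print(e,np.cos(t)*d[0]+np.sin(t)*d[1],np.sin(t)*d[0]-np.cos(t)*d[1],s['force'])
w=ray(f,290,5,z)-ray(f,351,5,z);print(np.linalg.norm(w))"
```

```text
[0.50397139 0.4073808  0.23669168] 0.11218821439168984 -0.00037302034336390497 [ 0.03994736  0.2956956  -6.29748677]
0.0225671187836431
```

```bash
python3 -m inch '1 .45 .2 1 0; 1 .9 .2 3 0; 1 .9 .2 5.5 0; 1 .9 .2 7 0; 1 .9 .2 7.8 0; 1 .9 .2 8 0; 1 .9 .2 8 0' && python3 -m inch '1 0 0 .3 0; 1 0 0 .6 0; 1 0 0 .8 0; 1 0 0 1 0; 1 0 0 1 0'
```

```text
t: 36.18
position: [0.5207, 0.3066, 0.1357]
eef_rot: [[-0.144, 0.99, -0.0], [0.99, 0.144, -0.0], [-0.0, -0.0, -1.0]]
force: [-0.2, 0.3, -4.0]
width: 0.257
gripper_force: 50.0
t: 36.6
position: [0.5204, 0.3066, 0.1258]
eef_rot: [[-0.144, 0.99, -0.0], [0.99, 0.144, -0.0], [-0.0, -0.0, -1.0]]
force: [-1.5, -0.0, -5.5]
width: 0.254
gripper_force: 50.0
```

```bash
python3 -m inch '1 0 0 .2 0; 1 0 0 .4 0; 1 0 0 .5 0; 1 0 0 .5 0' && python3 -m inch '1 0 0 .1 0; 1 0 0 .2 0; 1 0 0 .2 0'
```

```text
t: 36.93
position: [0.5205, 0.3067, 0.1213]
eef_rot: [[-0.144, 0.99, 0.0], [0.99, 0.144, 0.0], [0.0, 0.0, -1.0]]
force: [-1.4, -0.2, 0.9]
width: 0.257
gripper_force: 50.0
t: 37.18
position: [0.5206, 0.3067, 0.1212]
eef_rot: [[-0.144, 0.99, 0.001], [0.99, 0.144, 0.0], [0.0, 0.001, -1.0]]
force: [-9.7, -4.9, 19.9]
width: 0.252
gripper_force: 50.0
```

```bash
python3 -m inch '.37 0 0 0 0; .37 0 0 0 0; .37 0 0 0 0; .37 0 0 0 0; .37 0 0 -3 0; .37 -1 0 -7 0; .37 -3 0 -11 0; .37 -6 0 -15 0; .37 -7 0 -19 0; .37 -7 0 -23 0' && python3 -m inch '.37 0 0 -3 0; .37 0 0 -3 0; .37 0 0 -3 0' && python3 -c "
from h import *
f=grab('wrist','w7');s,y=state();print(s['position'],y)
c=np.array([.522,.298]);t=np.radians(98.2);e=np.array([np.cos(t),np.sin(t)])
hs=cv2.cvtColor(f['pixels'],cv2.COLOR_RGB2HSV)
for sx in(-.006,0,.006):
  n=np.array([e[1],-e[0]])*sx; out=[]
  for q in np.arange(-.15,.151,.002):
    u,v=proj(f,(*(c+n+q*e),.141)); ok=0<=u<640 and 0<=v<400
    out.append('%d:%d/%d'%(q*1000,hs[int(v),int(u),1],hs[int(v),int(u),2]) if ok and 108<abs(q*1000)<140 else '')
  print(' '.join(o for o in out if o))
m=[]
for q in(-.08,-.04,0.,.04,.08):
  row=[]
  for sx in np.arange(-.03,.031,.001):
    u,v=proj(f,(*(c+q*e+np.array([e[1],-e[0]])*sx),.141)); row.append(int(f['pixels'][int(v),int(u)].sum()//3))
  print(q,row)
"
```

```text
t: 38.02
position: [0.5304, 0.2358, 0.3422]
eef_rot: [[-0.142, 0.99, -0.001], [0.99, 0.142, -0.001], [-0.001, -0.001, -1.0]]
force: [-0.6, 0.5, 0.6]
width: 0.629
gripper_force: 0.0
t: 38.27
position: [0.531, 0.238, 0.3721]
eef_rot: [[-0.144, 0.99, 0.003], [0.99, 0.144, 0.001], [0.001, 0.003, -1.0]]
force: [0.3, 0.8, -0.9]
width: 0.633
gripper_force: 0.0
[0.5304541  0.23787744 0.37026184] 98.26750138156467
-139:102/187 -137:104/187 -135:102/180 -133:105/177 -131:104/176 -129:106/176 -127:104/177 -125:103/179 -123:106/178 -121:7/148 -119:3/152 -117:8/129 -115:11/91 -113:16/79 -111:13/81 -109:19/82 108:11/93
-139:102/187 -137:100/188 -135:100/191 -133:100/193 -131:100/192 -129:101/191 -127:101/190 -125:103/189 -123:101/192 -121:8/157 -119:6/125 -117:18/84 -115:6/85 -113:13/81 -111:15/84 -109:12/84 108:15/87
-139:102/183 -137:102/182 -135:102/182 -133:105/180 -131:102/182 -129:102/182 -127:105/183 -125:103/184 -123:106/186 -121:7/151 -119:5/155 -117:3/154 -115:2/145 -113:10/101 -111:7/116 -109:4/132 108:5/156
-0.08 [147, 148, 150, 151, 150, 150, 149, 147, 145, 148, 147, 147, 147, 149, 15
[... 774 characters left out ...]
 153, 153, 154, 151, 150, 153, 152, 148, 153, 153, 153, 153, 153, 152, 150, 148]
0.04 [153, 153, 151, 157, 193, 193, 186, 190, 190, 188, 188, 190, 190, 189, 118, 155, 101, 25, 124, 152, 153, 153, 154, 151, 152, 148, 149, 152, 153, 153, 151, 153, 154, 151, 152, 151, 151, 148, 147, 149, 146, 151, 179, 194, 189, 188, 182, 178, 193, 194, 195, 193, 193, 187, 189, 188, 189, 194, 182, 151, 152]
0.08 [150, 152, 154, 158, 156, 149, 152, 152, 148, 149, 152, 152, 152, 153, 155, 152, 150, 152, 96, 144, 151, 153, 150, 150, 149, 149, 149, 151, 153, 152, 152, 152, 153, 152, 149, 149, 149, 149, 151, 150, 147, 123, 123, 155, 151, 153, 153, 152, 150, 158, 155, 153, 153, 147, 154, 151, 147, 154, 156, 152, 155]
```

The bar is centred (its -y end measures at -122 mm) and down in the notches. Now for the bench rolls.

```bash
cat >> h.py <<'E'
def blobs(f):
    hs=cv2.cvtColor(f['pixels'],cv2.COLOR_RGB2HSV); m=((hs[...,1]<45)&(hs[...,2]>95)).astype(np.uint8); m[235:]=0
    m=cv2.morphologyEx(m,cv2.MORPH_CLOSE,np.ones((5,5)));k,l,st,ce=cv2.connectedComponentsWithStats(m); out=[]
    for i in range(1,k):
        if st[i,4]<600: continue
        r=ray(f,*ce[i],.026); print('blob',ce[i].round(),st[i,2:5],'approx',r.round(3)[:2])
        out.append(ce[i])
    return out
E
python3 -c "
from h import *
go(.52,-.05,.37,98.3)"
```

```text
go (np.float64(-28.34), np.float64(-5.17), np.float64(0.03), np.float64(-0.0))
```

```bash
python3 -m inch '.37 -28 4 0 0; .37 -28 4 0 0; .37 -28 4 0 0; .37 -28 4 0 0; .37 -28 4 0 0; .37 -28 4 0 0; .37 -28 4 0 0; .37 -28 4 0 0; .37 -28 4 0 0; .37 -28 4 0 0' && python3 -m inch '.37 0 0 0 0; .37 0 0 0 0; .37 0 0 0 0' && python3 -c "
from h import *
s,y=state();print(s['position'],y)
f=grab('wrist','w8'); blobs(f)"
```

```text
t: 39.15
position: [0.61, -0.0328, 0.3694]
eef_rot: [[-0.144, 0.99, -0.002], [0.99, 0.144, 0.001], [0.001, -0.002, -1.0]]
force: [0.1, 0.1, -0.3]
width: 0.63
gripper_force: 0.0
t: 39.4
position: [0.6102, -0.0324, 0.3708]
eef_rot: [[-0.145, 0.989, 0.0], [0.989, 0.145, 0.0], [0.0, 0.0, -1.0]]
force: [-0.6, -0.7, -0.1]
width: 0.633
gripper_force: 0.0
[ 0.61021983 -0.03237939  0.37084437] 98.35112178795144
blob [507.  60.] [  61   40 1083] approx [0.843 0.126]
blob [211.  64.] [  44   42 1322] approx [0.446 0.064]
blob [298.  73.] [  39   42 1063] approx [0.565 0.07 ]
blob [283. 168.] [  37   38 1022] approx [ 0.559 -0.066]
```

```bash
python3 -c "
from h import *
f=grab('wrist')
for c in((.446,.064),(.565,.070),(.559,-.066)):
  u,v=proj(f,(*c,.052)); C,_=bore(f,u,v,.052)
go(.559,-.066,.20,98.3); go(.559,-.066,.030,98.3)"
```

```text
C [0.4429 0.0636] r 13.4 flat 139.5 line 132.1 60
C [0.5644 0.0691] r 13.4 flat 11.0 line 3.4 47
C [ 0.5585 -0.0682] r 13.4 flat -71.7 line -77.4 60
go (np.float64(-2.55), np.float64(-5.55), np.float64(17.09), np.float64(0.0))
go (np.float64(-2.55), np.float64(-5.55), np.float64(34.09), np.float64(0.0))
```

```bash
python3 -m inch '.37 -1.5 -3 3 0; .37 -2.75 -5.6 7 0; .37 -2.75 -5.6 11 0; .37 -2.75 -5.6 15 0; .37 -2.75 -5.6 19 0; .37 -2.75 -5.6 23 0; .37 -2.75 -5.6 27 0; .37 -2.75 -5.6 30.5 0; .37 -2.75 -5.6 33 0; .37 -2.75 -5.6 34 0' 30 && python3 -m inch '.37 0 0 0 0; 1 0 0 0 0; 1 0 0 0 0; 1 0 0 0 0; 1 0 0 0 0; 1 0 0 0 0; 1 0 0 0 0; 1 0 0 -2 0; 1 0 0 -5 0; 1 0 0 -9 0' && python3 -m inch '1 0 0 -4 0; 1 0 0 -4 0' && python3 -c "
from h import *
go(.4652,-.3484,.17,98.3)"
```

```text
t: 40.33
position: [0.557, -0.0681, 0.0274]
eef_rot: [[-0.144, 0.99, -0.005], [0.99, 0.144, 0.001], [0.002, -0.005, -1.0]]
force: [-0.2, -0.7, -0.4]
width: 0.629
gripper_force: 0.0
t: 41.17
position: [0.5573, -0.0684, 0.1203]
eef_rot: [[-0.144, 0.99, -0.004], [0.99, 0.144, 0.001], [0.001, -0.004, -1.0]]
force: [0.6, 0.2, -2.3]
width: 0.399
gripper_force: 30.0
t: 41.33
position: [0.5622, -0.0693, 0.1687]
eef_rot: [[-0.144, 0.99, 0.011], [0.99, 0.144, -0.002], [-0.004, 0.011, -1.0]]
force: [1.6, -0.3, -1.2]
width: 0.401
gripper_force: 30.0
go (np.float64(-26.23), np.float64(-13.61), np.float64(-0.13), np.float64(-0.0))
```

```bash
python3 -m inch '1 -3 -1.5 0 0; 1 -26.2 -13.6 0 0; 1 -26.2 -13.6 0 0; 1 -26.2 -13.6 0 0; 1 -26.2 -13.6 0 0; 1 -26.2 -13.6 0 0; 1 -26.2 -13.6 0 0; 1 -26.2 -13.6 0 0; 1 -26.2 -13.6 0 0; 1 -26.2 -13.6 0 0' && python3 -c "
from h import *
go(.4652,-.3484,.035,98.3)"
```

```text
t: 42.17
position: [0.4616, -0.3474, 0.1605]
eef_rot: [[-0.142, 0.99, -0.0], [0.99, 0.142, 0.001], [0.001, -0.0, -1.0]]
force: [0.4, 1.3, -3.2]
width: 0.4
gripper_force: 30.0
go (np.float64(-0.15), np.float64(0.34), np.float64(12.55), np.float64(-0.1))
```

```bash
python3 -m inch '1 -.1 .3 4 0; 1 -.1 .3 8 0; 1 -.1 .3 10.5 0; 1 -.1 .3 11.5 0; 1 -.1 .3 12 0; 1 -.1 .3 12.3 0; 1 -.1 .3 12.5 0; 1 -.1 .3 12.5 0; 1 -.1 .3 12.5 0; .37 -.1 .3 12.5 0' && python3 -m inch '.37 0 0 0 0; .37 0 0 0 0; .37 0 0 -1 0; .37 0 0 -4 0; .37 0 0 -8 0; .37 0 0 -12 0; .37 0 0 -16 0; .37 0 0 -18 0' && python3 -c "
from h import *
go(.5644,.0691,.23,98.3);go(.54,-.01,.36,98.3)"
```

```text
t: 43.0
position: [0.4658, -0.3486, 0.0371]
eef_rot: [[-0.144, 0.99, 0.002], [0.99, 0.144, -0.002], [-0.002, 0.002, -1.0]]
force: [0.4, 0.7, -0.5]
width: 0.432
gripper_force: 0.0
t: 43.67
position: [0.466, -0.3489, 0.2218]
eef_rot: [[-0.144, 0.99, 0.005], [0.99, 0.144, -0.004], [-0.005, 0.004, -1.0]]
force: [0.4, -0.6, -0.1]
width: 0.628
gripper_force: 0.0
go (np.float64(39.95), np.float64(15.75), np.float64(-0.82), np.float64(-0.0))
go (np.float64(32.48), np.float64(12.19), np.float64(-13.82), np.float64(-0.0))
```

```bash
python3 -m inch '.37 32.5 12.2 -13.8 0; .37 32.5 12.2 -13.8 0; .37 32.5 12.2 -13.8 0; .37 32.5 12.2 -13.8 0; .37 32.5 12.2 -13.8 0; .37 32.5 12.2 -13.8 0; .37 32.5 12.2 -13.8 0; .37 32.5 12.2 -13.8 0; .37 32.5 12.2 -13.8 0; .37 32.5 12.2 -13.8 0' && python3 -m inch '.37 0 0 0 0; .37 0 0 0 0' && python3 -c "
from h import *
s,y=state();print(s['position'],y)
f=grab('wrist','w9')
for b in blobs(f):
  C=ray(f,*b,.026)
  if C[1]<.13 and C[0]<.62: u,v=proj(f,(*C[:2],.052)); bore(f,u,v,.052)
go(.5644,.0691,.030,98.3)"
```

```text
t: 44.5
position: [0.5402, -0.0039, 0.3576]
eef_rot: [[-0.148, 0.989, 0.005], [0.989, 0.148, 0.001], [0.0, 0.005, -1.0]]
force: [-0.0, 0.1, 0.7]
width: 0.637
gripper_force: 0.0
t: 44.67
position: [0.5387, -0.0093, 0.3538]
eef_rot: [[-0.144, 0.99, -0.0], [0.99, 0.144, -0.0], [-0.0, -0.0, -1.0]]
force: [-0.8, 0.0, -0.4]
width: 0.629
gripper_force: 0.0
[ 0.53867171 -0.00931022  0.35381467] 98.28686925300983
blob [559.  85.] [  62   40 1103] approx [0.842 0.126]
blob [258.  89.] [  42   42 1220] approx [0.444 0.064]
blob [348.  98.] [  40   41 1057] approx [0.565 0.07 ]
C [0.4428 0.0632] r 13.2 flat 134.1 line 130.8 58
C [0.5647 0.0689] r 13.3 flat 4.4 line 3.9 46
go (np.float64(7.44), np.float64(3.68), np.float64(32.35), np.float64(-0.1))
```

```bash
python3 -m inch '.37 2.5 1.2 3 0; .37 5 2.5 6 0; .37 7.4 3.7 10 0; .37 7.4 3.7 14 0; .37 7.4 3.7 18 0; .37 7.4 3.7 22 0; .37 7.4 3.7 26 0; .37 7.4 3.7 29.5 0; .37 7.4 3.7 31.5 0; .37 7.4 3.7 32.3 0' 30 && python3 -m inch '.37 0 0 0 0; 1 0 0 0 0; 1 0 0 0 0; 1 0 0 0 0; 1 0 0 0 0; 1 0 0 0 0; 1 0 0 0 0; 1 0 0 -2 0; 1 0 0 -5 0; 1 0 0 -9 0' && python3 -m inch '1 0 0 -4 0; 1 0 0 -4 0' && python3 -c "
from h import *
go(.5573,-.2857,.17,98.3)"
```

```text
t: 45.55
position: [0.5628, 0.068, 0.0273]
eef_rot: [[-0.142, 0.99, -0.006], [0.99, 0.142, -0.0], [0.0, -0.006, -1.0]]
force: [-0.6, -0.8, -0.2]
width: 0.628
gripper_force: 0.0
t: 46.38
position: [0.5634, 0.0696, 0.1201]
eef_rot: [[-0.144, 0.99, -0.005], [0.99, 0.144, -0.0], [0.0, -0.004, -1.0]]
force: [1.0, 1.2, -3.5]
width: 0.4
gripper_force: 30.0
t: 46.55
position: [0.5683, 0.0699, 0.1686]
eef_rot: [[-0.144, 0.99, 0.011], [0.99, 0.144, 0.001], [-0.001, 0.011, -1.0]]
force: [1.2, 0.3, -2.0]
width: 0.399
gripper_force: 30.0
go (np.float64(-35.03), np.float64(-6.21), np.float64(-0.14), np.float64(-0.0))
```

```bash
python3 -m inch '1 -3 -.5 0 0; 1 -35 -6 0 0; 1 -35 -6 0 0; 1 -35 -6 0 0; 1 -35 -6 0 0; 1 -35 -6 0 0; 1 -35 -6 0 0; 1 -35 -6 0 0; 1 -35 -6 0 0; 1 -35 -6 0 0' && python3 -m inch '1 0 0 0 0; 1 0 0 0 0' && python3 -c "
from h import *
go(.5573,-.2857,.035,98.3)"
```

```text
t: 47.38
position: [0.5551, -0.2909, 0.1604]
eef_rot: [[-0.14, 0.99, 0.0], [0.99, 0.14, -0.002], [-0.002, 0.0, -1.0]]
force: [0.2, -1.2, -3.3]
width: 0.398
gripper_force: 30.0
t: 47.55
position: [0.5557, -0.2847, 0.1603]
eef_rot: [[-0.144, 0.99, -0.001], [0.99, 0.144, 0.001], [0.001, -0.001, -1.0]]
force: [0.6, 0.0, -2.7]
width: 0.403
gripper_force: 30.0
go (np.float64(-0.12), np.float64(0.14), np.float64(12.53), np.float64(-0.0))
```

```bash
python3 -m inch '1 -.1 .1 4 0; 1 -.1 .1 8 0; 1 -.1 .1 10.5 0; 1 -.1 .1 11.5 0; 1 -.1 .1 12 0; 1 -.1 .1 12.3 0; 1 -.1 .1 12.5 0; 1 -.1 .1 12.5 0; 1 -.1 .1 12.5 0; .37 -.1 .1 12.5 0' && python3 -m inch '.37 0 0 0 0; .37 0 0 0 0; .37 0 0 -1 0; .37 0 0 -4 0; .37 0 0 -8 0; .37 0 0 -12 0; .37 0 0 -16 0; .37 0 0 -20 0' && python3 -c "
from h import *
go(.44,-.02,.30,98.3)"
```

```text
t: 48.38
position: [0.5578, -0.2866, 0.037]
eef_rot: [[-0.144, 0.99, 0.002], [0.99, 0.144, -0.001], [-0.001, 0.002, -1.0]]
force: [0.4, -0.2, -0.1]
width: 0.437
gripper_force: 0.0
t: 49.05
position: [0.5568, -0.286, 0.2389]
eef_rot: [[-0.144, 0.99, 0.001], [0.99, 0.144, -0.0], [-0.0, 0.001, -1.0]]
force: [0.7, 0.6, -0.9]
width: 0.627
gripper_force: 0.0
go (np.float64(28.0), np.float64(-7.74), np.float64(-6.11), np.float64(-0.0))
```

```bash
python3 -m inch '.37 28 -7.7 -6 0; .37 28 -7.7 -6 0; .37 28 -7.7 -6 0; .37 28 -7.7 -6 0; .37 28 -7.7 -6 0; .37 28 -7.7 -6 0; .37 28 -7.7 -6 0; .37 28 -7.7 -6 0; .37 28 -7.7 -6 0; .37 28 -7.7 -6 0' && python3 -m inch '.37 0 0 0 0; .37 0 0 0 0' && python3 -c "
from h import *
s,y=state();print(s['position'],y)
f=grab('wrist','w10')
for b in blobs(f):
  C=ray(f,*b,.026)
  if C[1]<.13 and C[0]<.62: u,v=proj(f,(*C[:2],.052)); bore(f,u,v,.052)
go(.4428,.0634,.030,98.3)"
```

```text
t: 49.88
position: [0.4409, -0.0205, 0.2964]
eef_rot: [[-0.145, 0.989, 0.001], [0.989, 0.145, -0.0], [-0.001, 0.001, -1.0]]
force: [0.5, -0.2, 0.5]
width: 0.627
gripper_force: 0.0
t: 50.05
position: [0.441, -0.0212, 0.2955]
eef_rot: [[-0.142, 0.99, -0.001], [0.99, 0.142, -0.0], [0.0, -0.001, -1.0]]
force: [-1.0, -0.4, -0.9]
width: 0.628
gripper_force: 0.0
[ 0.44101668 -0.02120361  0.29549665] 98.1877087124626
blob [332.  90.] [  45   47 1349] approx [0.443 0.064]
C [0.4431 0.0633] r 13.3 flat 133.1 line 132.1 63
go (np.float64(8.34), np.float64(1.39), np.float64(26.54), np.float64(-0.1))
```

```bash
python3 -m inch '.37 3 .5 2 0; .37 6 1 4 0; .37 8.3 1.4 8 0; .37 8.3 1.4 12 0; .37 8.3 1.4 16 0; .37 8.3 1.4 20 0; .37 8.3 1.4 23.5 0; .37 8.3 1.4 25.5 0; .37 8.3 1.4 26.4 0; .37 8.3 1.4 26.5 0' 30 && python3 -m inch '.37 0 0 0 0; 1 0 0 0 0; 1 0 0 0 0; 1 0 0 0 0; 1 0 0 0 0; 1 0 0 0 0; 1 0 0 0 0; 1 0 0 -2 0; 1 0 0 -5 0; 1 0 0 -9 0' && python3 -m inch '1 0 0 -4 0; 1 0 0 -4 0' && python3 -c "
from h import *
go(.4786,-.2716,.17,98.3)"
```

```text
t: 50.93
position: [0.442, 0.0634, 0.0293]
eef_rot: [[-0.143, 0.99, -0.003], [0.99, 0.143, -0.0], [0.0, -0.003, -1.0]]
force: [-1.0, -0.2, 0.5]
width: 0.631
gripper_force: 0.0
t: 51.77
position: [0.4409, 0.0639, 0.1204]
eef_rot: [[-0.144, 0.99, -0.005], [0.99, 0.144, -0.0], [0.0, -0.004, -1.0]]
force: [1.4, 1.5, -2.4]
width: 0.4
gripper_force: 30.0
t: 51.93
position: [0.4456, 0.0642, 0.1672]
eef_rot: [[-0.144, 0.99, 0.01], [0.99, 0.144, 0.0], [-0.001, 0.01, -1.0]]
force: [1.8, -0.2, -0.8]
width: 0.403
gripper_force: 30.0
go (np.float64(-33.7), np.float64(-1.57), np.float64(-0.28), np.float64(-0.0))
```

```bash
python3 -m inch '1 -3 0 0 0; 1 -33.7 -1.2 0 0; 1 -33.7 -1.2 0 0; 1 -33.7 -1.2 0 0; 1 -33.7 -1.2 0 0; 1 -33.7 -1.2 0 0; 1 -33.7 -1.2 0 0; 1 -33.7 -1.2 0 0; 1 -33.7 -1.2 0 0; 1 -33.7 -1.2 0 0' && python3 -m inch '1 0 0 0 0; 1 0 0 0 0' && python3 -c "
from h import *
go(.4786,-.2716,.035,98.3)"
```

```text
t: 52.77
position: [0.4789, -0.2743, 0.1599]
eef_rot: [[-0.141, 0.99, -0.0], [0.99, 0.141, -0.0], [-0.0, -0.0, -1.0]]
force: [0.0, 0.6, -2.8]
width: 0.403
gripper_force: 30.0
t: 52.93
position: [0.4788, -0.2701, 0.1602]
eef_rot: [[-0.144, 0.99, -0.001], [0.99, 0.144, 0.001], [0.001, -0.001, -1.0]]
force: [0.3, -0.4, -3.2]
width: 0.396
gripper_force: 30.0
go (np.float64(-0.14), np.float64(-0.04), np.float64(12.52), np.float64(-0.0))
```

Place it, then retreat for one last look at everything.

```bash
python3 -m inch '1 -.1 0 4 0; 1 -.1 0 8 0; 1 -.1 0 10.5 0; 1 -.1 0 11.5 0; 1 -.1 0 12 0; 1 -.1 0 12.3 0; 1 -.1 0 12.5 0; 1 -.1 0 12.5 0; 1 -.1 0 12.5 0; .37 -.1 0 12.5 0' && python3 -m inch '.37 0 0 0 0; .37 0 0 0 0; .37 0 0 -1 0; .37 0 0 -4 0; .37 0 0 -8 0; .37 0 0 -12 0; .37 -4 -3 -16 0; .37 -8 -6 -20 0; .37 -12 -9 -24 0; .37 -16 -12 -28 0' && python3 -m inch '.37 -4 -4 0 0; .37 -8 -8 0 0; .37 -12 -12 0 0; .37 -12 -12 0 0' && python3 -c "
from h import *
a=grab('top')['pixels'][:,:,::-1];b=grab('side')['pixels'][:,:,::-1]
A=cv2.resize(a[140:310,130:500],(800,368),interpolation=cv2.INTER_CUBIC);B=cv2.resize(b[140:330,190:460],None,fx=1.2,fy=1.2,interpolation=cv2.INTER_CUBIC)
o=np.zeros((368+B.shape[0],800,3),np.uint8);o[:368]=A;o[368:,:B.shape[1]]=B
T=cv2.resize(a[185:275,380:495],(400,228*400//291),interpolation=cv2.INTER_CUBIC)[:B.shape[0]];o[368:368+T.shape[0],400:]=T
cv2.imwrite('pics/fin.png',o[:600])"
```

```text
t: 53.77
position: [0.4799, -0.2726, 0.0369]
eef_rot: [[-0.144, 0.99, 0.001], [0.99, 0.144, -0.001], [-0.001, 0.001, -1.0]]
force: [0.2, -0.3, 0.2]
width: 0.434
gripper_force: 0.0
t: 54.6
position: [0.416, -0.3874, 0.2625]
eef_rot: [[-0.144, 0.99, 0.001], [0.99, 0.144, -0.001], [-0.001, 0.001, -1.0]]
force: [1.4, -0.3, 0.4]
width: 0.628
gripper_force: 0.0
t: 54.93
position: [0.3158, -0.5213, 0.2612]
eef_rot: [[-0.144, 0.99, 0.001], [0.99, 0.144, -0.001], [-0.001, 0.0, -1.0]]
force: [-0.2, 0.3, -0.3]
width: 0.63
gripper_force: 0.0
```

View pics/fin.png

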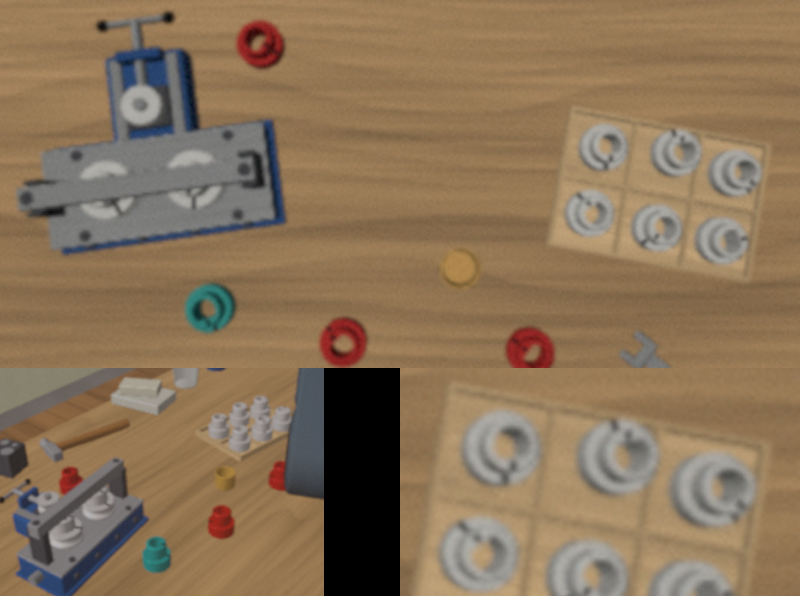

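Final view: the keeper lies across both pillars from (20,197) to (255,168), with both grooved rolls under it. All six pockets hold one plain roll each, hub up, and the pot at (460,267) and the hammer haven't moved. I'm handing it in.

```bash
python3 -c "
from plant import bot
print(bot.sign_off())"
```

```text
the job is handed in; nothing more can be done
None
```

The changeover is done and handed in at about 55 s of the 210 s allowed: both grooved rolls are home on their shafts, the keeper bar is centred in its notches, all six plain rolls are in their own pockets, and the pot and hammer were left alone (no verdict came back at hand-in).

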